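# Clamp a laminated block in a lever press

### The job

Take the tall laminated wooden block out of the rack and stand it gently, without dropping it, on the bed of the lever press between its two wooden stops, centred under the shoe; let go of it. Then squeeze in the release button on the side of the lever's grip, swing the lever all the way down with the button held in until the shoe rests on the block, and let go. Leave the other two pieces in the rack, the plaster discs and the hammer where they are.

Things in the scene. Friction and masses are not known exactly. Their poses are not given: they have to be found in the camera images.
- block: The workpiece: a rectangular laminated wooden block of five light and dark layers, 64 mm along its x, 46 mm along its y, 70 mm tall (z), about 160 g. Origin: centre of its underside. It starts upright in one of the three bays of the rack; it is the only tall rectangular piece there.
- rack: Fixed wooden rack: three bays along its y (centres -66, 0, +66 mm). Origin: centre of its underside; floor 8 mm thick, 100 x 212 mm. Dividers 8 mm thick and 40 mm long in x rise to z = 93 mm, 15 mm over the block, 6 mm off its 64 mm wide faces: in the rack it can be pinched only along x, on its ends, 64 mm apart. Lips at x = +-38 to 44 mm, z to 18 mm. Pieces stand with x along the rack's x.
- press: Fixed lever press; origin under the bed's centre. Base plate 12 mm thick, 100 mm wide in y, x -80 to 190 mm; hinge and posts at +x, lever swings down in the x-z plane to -x. Two wooden stops 40 mm wide in y, inner faces at x = +-38 mm, z to 100 mm (18 mm over the block): the block goes in with its x along this x, either way round, and can be held there only along y. It is open in y.
- bed (a point): Centre of the bed's top, 12 mm above the bench, axes as the press; the block's underside goes here. Open from above while the lever is up. As the rack leaves only the block's ends free and the press only its 64 mm wide faces (46 mm apart), it must be put down on the bench on the way and taken again by those; the bench at x 0.36 to 0.46, y -0.13 to 0.13 m is clear.
- lever_hinge (a point): The lever's hinge axis (along the press's y) in the middle of the lever: at x = +130 mm, z = 120 mm of the press.
- grip (a point): Point on the lever's centre line at the middle of the release button, 210 mm from the hinge. The black rubber grip is 30 mm wide across the press's y and 28 mm thick, 166 to 232 mm from the hinge. The point's -x axis points outward along the lever, its y is the press's y (the button is on the -y side).
- lever (a joint): Angle, rad: 0 raised (10 degrees past vertical, away from the bed), starts 0 to 0.12, grows downward; elevation over the press's -x is 1.745 minus it. At 1.745 it is level, shoe flat on the block; end 1.9. With the button out a pawl stops it at about 0.16, 0.61, 1.06. With it in, under 8 N at the grip moves it; it stays put while steep, near level its weight lowers it and holds it on the block.
- release (a joint): Travel of the button, m: 0 out, 0.006 fully in, pawl free from 0.004. Plain steel, 24 x 20 mm, 7 mm proud of the -y side of the grip, pressed towards +y; spring 3 N out, 8.5 N in. Pinching the grip across y, centred on grip, with 20 N or more presses it fully (then 31 mm wide over button and back). Springs out when let go.
- shoe: Pressure shoe under the lever, 130 mm from the hinge: 50 mm by 40 mm, 26 mm deep, wood-faced. Origin: centre of its pressing face.
- round_blank: Leave alone: upright wooden cylinder, diameter 46 mm, 70 mm tall, in a bay of the rack. Origin: centre of its underside.
- low_block: Leave alone: plain wooden block 64 x 46 x 36 mm (tall) in a bay of the rack. Origin: centre of its underside.
- disc_stack: Leave alone: two flat plaster discs as one piece, diameter 100 mm, 22 mm tall, left of the clear strip.
- mallet: Leave alone: hammer 240 mm long lying at the right front of the rack.

How it is judged:
On the way, in this order (a step that is already met when the one before it is completed fails the run):
1. the block stands on the bed between the stops, let go, with the lever still raised (x of block in the frame of bed between -0.009 and 0.009 m and y of block in the frame of bed between -0.015 and 0.015 m and z of block in the frame of bed between -0.005 and 0.005 m and angle between block's own z axis and vertical below 0.1 rad and angle between the x axis of block and the x axis of bed, either way round below 0.2 rad and contact force between the fingers and block below 0.1 N and value of joint lever below 0.25 rad and linear speed of block below 0.02 m/s), for 0.2 s.
2. the lever is on its way down with the release button held in (value of joint release above 0.0035 m and value of joint lever above 0.4 rad), for 0.1 s.
At the end, for the whole second after the job is handed in: The block stands upright (within 0.1 rad) on the bed between the stops, its x along the press's x within 0.2 rad, within 15 mm of the centre across; the lever is down (1.66 to 1.83 rad) with its shoe resting on the block with more than 0.5 N, the button is out, all at rest and let go (x of block in the frame of bed between -0.009 and 0.009 m and y of block in the frame of bed between -0.015 and 0.015 m and z of block in the frame of bed between -0.005 and 0.005 m and angle between block's own z axis and vertical below 0.1 rad and angle between the x axis of block and the x axis of bed, either way round below 0.2 rad and value of joint lever between 1.66 and 1.83 rad and contact force between shoe and block above 0.5 N and value of joint release below 0.002 m and velocity of joint lever between -0.05 and 0.05 rad/s and linear speed of block below 0.02 m/s); the robot touches nothing.
It fails at once if the block is dropped into the press (falling faster than 0.5 m/s at the bed) (horizontal distance between block and bed below 0.05 m and height (world z) of block below 0.06 m and linear speed of block above 0.5 m/s).
It fails at once if another piece in the rack, the plaster discs or the hammer is moved by more than 40 mm (distance of any of round_blank, low_block, disc_stack, mallet from where it was at the start of the episode above 0.04 m).
It also fails if it takes over 72 s, if anything falls off the work surface, if the arm or the gripper's body presses on something with over 40 N, if the wrist force passes 120 N, or if a joint passes its speed limit or range.

### The arm

A 7-joint arm with a two-finger parallel gripper is mounted at the origin on the work surface. World frame = base frame: x ahead of the robot, y to its left, z up, the work surface at z = 0. Lengths are in m, angles in rad, forces in N, time in s.
With the tool pointing down it reaches from about 0.425 to 0.925 m from the base axis. Payload 6.8 kg.
Tool frame: the origin (TCP) lies midway between the tips of the shut fingers; the grasp point (between the pads) lies 19 mm behind it (bot.grasp_offset is the distance from the TCP to the grasp point, in m); z points along the fingers, x is the direction in which the jaws open and shut, and the axes are right-handed (so a half turn about z gives the same grasp; the last joint's range is limited). The gripper opens to 85 mm and grips with 20 to 120 N. Pads are 22 mm wide; open, the fingers measure 114 mm over their backs; the gripper's body (76 mm by 85 mm) begins 54 mm behind the grasp point. The pads swing forward as they close: fully open they stand 13 mm farther back than shut.
Start: joints at [-1.385, 0.477, 0.022, 1.555, -0.011, 1.109, -0.083], TCP at [0.195, 0.646, 0.231] pointing down, gripper open.
Joint ranges: [-2.96, 2.96], [-0.34, 2.1], [-1.41, 1.46], [0.24, 2.44], [-1.37, 4.51], [0.17, 1.92], [-2.96, 2.96]. Speed limits (rad/s): [2.39, 2.39, 3.14, 3.14, 3.14, 3.14, 3.14].

### API

Orientations are given as a unit quaternion [w, x, y, z].
In Python, from station import bot, imaging gives the robot as it stands. The module is installed in compiled form; this text tells all that it offers.
- The arm moves only by the tool apply_moves, never from a script. Its argument "increments" is a list of rows, each a list of 7 numbers: the shift along the tool's x, y, z in mm, then the turn, a rotation vector about the tool's x, y, z in degrees, then the closure, from -1 (fully open) to 1 (shut). In form: [[dx, dy, dz, rx, ry, rz, grip], ...]. A call has exactly 8 rows; each row shifts and turns the pose as measured when the row begins, along the tool's axes as they then stand; what a row does not reach is not made up. A row lasts 1/8 s, in which the tool goes at most 62.5 mm and 10.7 degrees, less where a joint would pass 70% of its speed; a pose out of reach is approached as far as the arm can. A call with a gripper value outside its range is refused whole. The fingers move at their own pace and stop on an object; "grip_force" is the grip in N (left out, the last holds). Time passes only in rows, so rows that do not move let the fingers close, or fill a call up. It gives the time, the measured TCP pose, the force and the opening at its end, in the units of the state.
- bot.get_obs(): the state, without advancing time (a new reading comes with each control period).
- imaging.read_camera(name): name is "scene" or "top" or "wrist"; returns the picture (400x640x3 uint8, red, green, blue); there is no depth.
- imaging.get_calibration(name): a dict with "K" (3x3 intrinsics, pixels), "extrinsics" (4x4, takes a point from camera to world coordinates). Camera axes: x right, y down, z forward; pixel columns grow to the right and rows downward; lengths in m; the calibration is good to about 2 mm. A picture is of the moment at which its call begins: read the wrist's pose just before it. get_calibration takes no time and is no camera call; for the wrist camera it gives the pose at the moment of the call.
- bot.hand_in(): hands the job in, once; it reports no verdict.
The state is a dict: "t": time; "q": joint angles; "joint_vel": joint speeds; "joint_torque": joint torques, N m; "eef_pos": TCP position; "tool_rot": TCP orientation; "contact_force": force on the tool from outside, world axes, zero at the start; "torque": the same for the moment, N m; "gripper_width": opening from 0.0 (shut) to 1.0 (fully open).
Only numpy, scipy, OpenCV 4.12 (cv2) and the standard library are available. Lean on these libraries where they do the work, as an engineer would, in place of code of your own. Each camera call takes 0.05 s, during which the arm holds its last target.

## Working session

There is one attempt and no reset: what is moved stays moved. The work goes in short steps, Python scripts to look and compute and a tool call to move; the robot and the scene stay as the last step left them, time stands still between calls to the robot, and variables do not carry over. Pictures are saved under pics/ and viewed, and the job is handed in when it is done.

Besides the shell and the picture viewer there is one more tool, called after "Call:" in YAML: its name, and indented under it one key for each argument. apply_moves: Moves the arm, as the interface text tells. Its arguments: {"type":"object","properties":{"increments":{"type":"array","items":{"type":"array","items":{"type":"number"}}},"grip_force":{"type":"number"}},"required":["increments"]}

```bash
mkdir -p pics; cat > h.py <<'E'
import numpy as np, cv2
from station import bot, imaging
from scipy.spatial.transform import Rotation as R
def snap(name,fn):
    im=imaging.read_camera(name); cv2.imwrite('pics/'+fn,im[:,:,::-1]); return im
def load(fn): return cv2.imread('pics/'+fn)
def ray(cal,u,v):
    K=np.array(cal['K']);T=np.array(cal['extrinsics'])
    d=T[:3,:3]@np.linalg.inv(K)@np.array([u,v,1.]);return T[:3,3],d
def onz(cal,u,v,z):
    o,d=ray(cal,u,v);return o+d*(z-o[2])/d[2]
def proj(cal,p):
    K=np.array(cal['K']);T=np.linalg.inv(np.array(cal['extrinsics']))
    q=K@(T[:3,:3]@np.array(p)+T[:3,3]);return q[:2]/q[2]
def st():
    o=bot.get_obs();w=o['tool_rot']
    M=R.from_quat([w[1],w[2],w[3],w[0]]).as_matrix();return o,M
E
python3 - <<'E'
from h import *
np.set_printoptions(precision=4,suppress=True)
for n in ['scene','top','wrist']:
    snap(n,n+'0.png'); c=imaging.get_calibration(n); print(n,np.array(c['K']),np.array(c['extrinsics']))
o,M=st();print(o,M,bot.grasp_offset)
E
```

```text
scene [[486.4684   0.     316.9978]
 [  0.     486.4684 190.2474]
 [  0.       0.       1.    ]] [[ 0.0971  0.6883 -0.7189  1.3279]
 [ 0.9952 -0.0765  0.0612 -0.1511]
 [-0.0129 -0.7214 -0.6924  1.0709]
 [ 0.      0.      0.      1.    ]]
top [[419.6056   0.     320.6209]
 [  0.     419.6056 198.2222]
 [  0.       0.       1.    ]] [[ 0.0258 -0.9975  0.0659  0.3234]
 [-0.9996 -0.0253  0.0082 -0.0676]
 [-0.0065 -0.0661 -0.9978  1.4347]
 [ 0.      0.      0.      1.    ]]
wrist [[310.4411   0.     326.1018]
 [  0.     310.4411 201.4025]
 [  0.       0.       1.    ]] [[ 0.2898  0.9113  0.2925  0.1191]
 [ 0.9571 -0.2753 -0.0904  0.6691]
 [-0.0018  0.3062 -0.952   0.3735]
 [ 0.      0.      0.      1.    ]]
{'t': 0.15, 'q': array([-1.3851,  0.4776,  0.0223,  1.5562, -0.0115,  1.1092, -0.0831]), 'joint_vel': array([-0.0002, -0.0041,  0.0005, -0.0036,  0.0012,  0.0011,  0.0014]), 'joint_torque': array([  0.0031, -59.6931,   1.6103, -28.1492,   0.0126,   0.0065,
         0.    ]), 'eef_pos': array([0.1954, 0.6456, 0.2305]), 'tool_rot': array([ 0.0004,  0.803 ,  0.596 , -0.0005]), 'contact_force': array([ 0.2029, -0.7395, -0.1078]), 'torque': array([-0.0584,  0.0137,  0.0172]), 'gripper_width': 0.9965647497241997} [[ 0.2895  0.9572 -0.0003]
 [ 0.9572 -0.2895 -0.0013]
 [-0.0014  0.0001 -1.    ]] 0.0187
```

View pics/scene0.png

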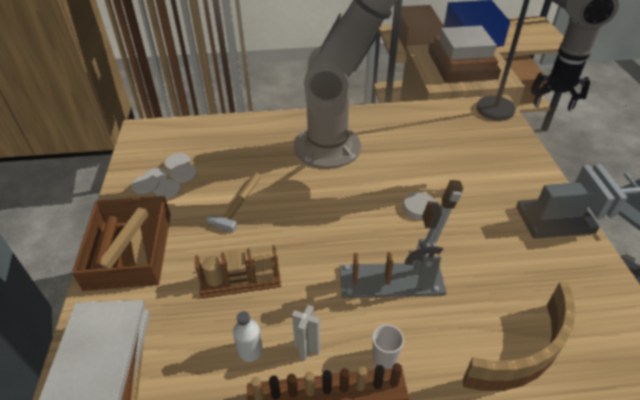

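View pics/top0.png

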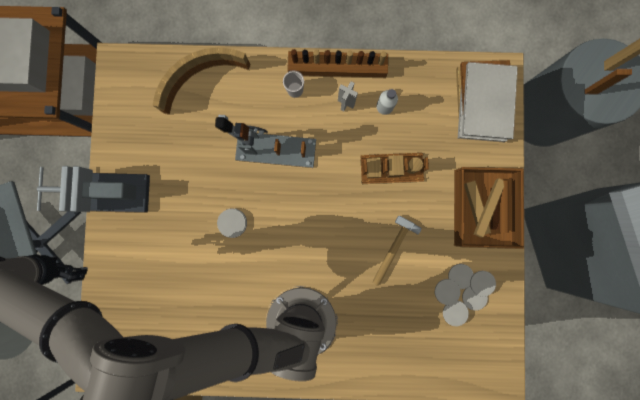

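View pics/wrist0.png

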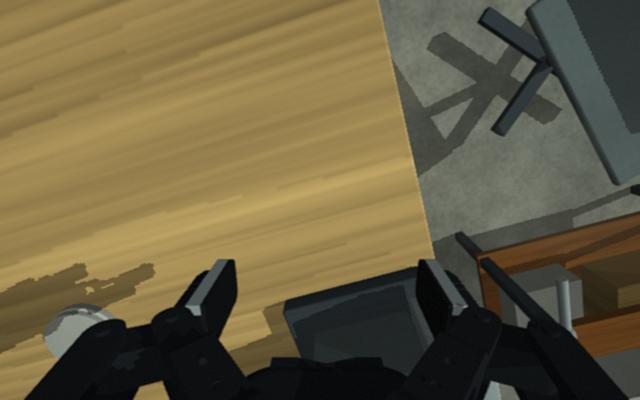

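The top picture shows the rack around (394,167), the press base around (276,150) with its lever raised toward (222,125), the discs at (232,222) and the hammer at (400,250). I'll zoom in on the rack and press.

```bash
python3 - <<'E'
from h import *
t=load('top0.png')
a=cv2.resize(t[140:195,350:440],None,fx=8,fy=8,interpolation=cv2.INTER_CUBIC)
b=cv2.resize(t[105:180,205:330],None,fx=6,fy=6,interpolation=cv2.INTER_CUBIC)
cv2.imwrite('pics/tz_rack.png',a);cv2.imwrite('pics/tz_press.png',b)
s=load('scene0.png')
cv2.imwrite('pics/sz_press.png',cv2.resize(s[170:310,330:470],None,fx=4.2,fy=4.2,interpolation=cv2.INTER_CUBIC))
cv2.imwrite('pics/sz_rack.png',cv2.resize(s[235:305,185:290],None,fx=7,fy=7,interpolation=cv2.INTER_CUBIC))
E
```

```text
(no output)
```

View pics/tz_rack.png

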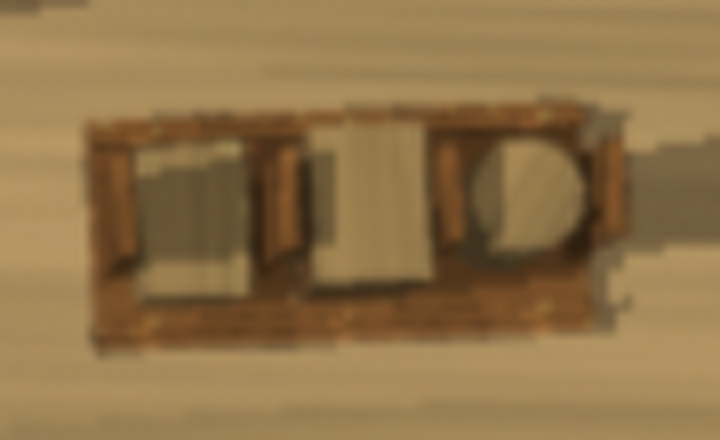

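View pics/tz_press.png

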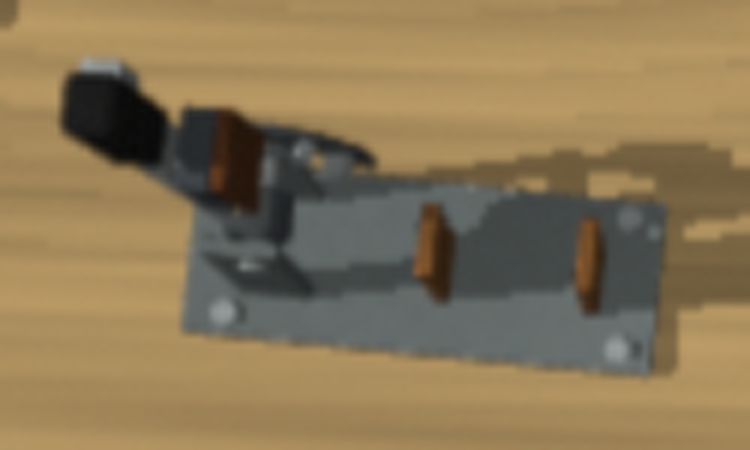

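View pics/sz_press.png

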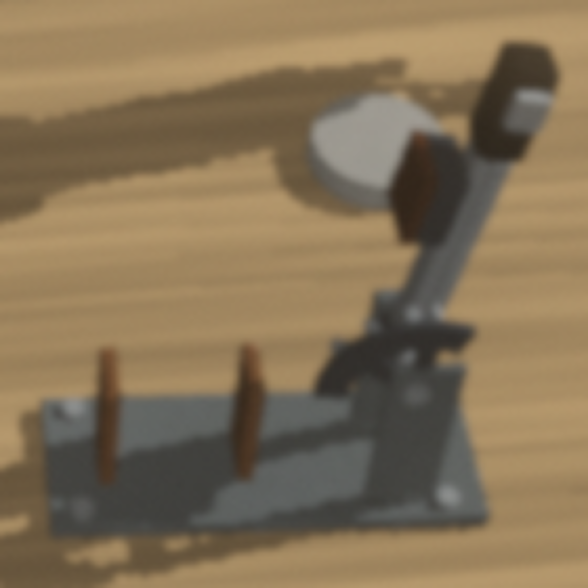

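View pics/sz_rack.png

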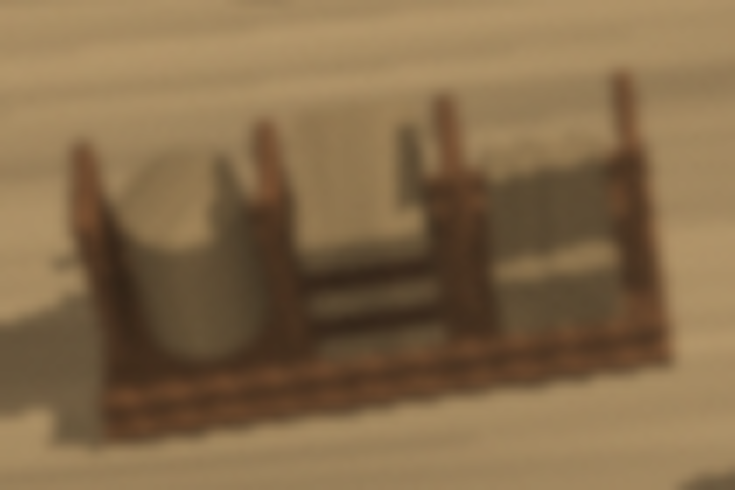

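```bash
python3 - <<'E'
from h import *
np.set_printoptions(precision=4,suppress=True)
c=imaging.get_calibration('top'); s=imaging.get_calibration('scene')
def P(cal,x,y,f,ox,oy,z): return onz(cal,(x+.5)/f-.5+ox,(y+.5)/f-.5+oy,z)
print('block top (top cam)')
b=[P(c,x,y,8,350,140,.078) for x,y in [(308,128),(430,122),(434,278),(312,285)]]
for p in b: print(p)
b=np.array(b);print('mean',b.mean(0),'sides',np.linalg.norm(b[0]-b[1]),np.linalg.norm(b[1]-b[2]))
print('rack bottom lip', [P(c,x,y,8,350,140,.018) for x,y in [(92,122),(97,345),(615,328)]])
print('block scene')
b=[P(s,x,y,7,185,235,.078) for x,y in [(290,112),(418,100),(430,240),(300,255)]]
b=np.array(b);print(b,b.mean(0))
print('press plate top')
b=np.array([P(c,x,y,6,205,105,.012) for x,y in [(665,205),(652,375),(183,330)]]);print(b, np.linalg.norm(b[0]-b[1]),np.linalg.norm(b[1]-b[2]))
b=np.array([P(s,x,y,4.2,330,170,.012) for x,y in [(42,402),(52,525),(488,515)]]);print(b, np.linalg.norm(b[0]-b[1]),np.linalg.norm(b[1]-b[2]))
E
```

```text
block top (top cam)
[ 0.5578 -0.2727  0.078 ]
[ 0.5615 -0.3222  0.078 ]
[ 0.4976 -0.3247  0.078 ]
[ 0.4935 -0.2752  0.078 ]
mean [ 0.5276 -0.2987  0.078 ] sides 0.04972793082324242 0.0639297121746515
rack bottom lip [array([ 0.5685, -0.1899,  0.018 ]), array([ 0.4732, -0.1938,  0.018 ]), array([ 0.4859, -0.4128,  0.018 ])]
block scene
[[ 0.4977 -0.3223  0.078 ]
 [ 0.4971 -0.2747  0.078 ]
 [ 0.5629 -0.2697  0.078 ]
 [ 0.5646 -0.3163  0.078 ]] [ 0.5306 -0.2957  0.078 ]
press plate top
[[ 0.6213 -0.0329  0.012 ]
 [ 0.5232 -0.0281  0.012 ]
 [ 0.5424  0.2402  0.012 ]] 0.09816164413899536 0.2689445848786288
[[ 0.5273 -0.0251  0.012 ]
 [ 0.6207 -0.0312  0.012 ]
 [ 0.6417  0.2348  0.012 ]] 0.09361779364369531 0.26689964618652506
```

The sizes match: plate 0.27 x 0.10 m, block 64 x 50 mm. From both views the block is in the middle bay near (0.529,-0.297), rack yaw about 3.3°. The press origin is near (0.578,0.049), yaw about 85.7°. Next I'll write a helper that works out increments, then go over the rack.

```bash
cat >> h.py <<'E'
def plan(xyz,yaw,n,g,frac=1.0):
    """rows from the measured pose to tool-down pose with tool-x yaw (deg), in n rows"""
    o,M=st();p0=np.array(o['eef_pos']);r0=R.from_matrix(M)
    y=np.radians(yaw);t=R.from_matrix(np.array([[np.cos(y),np.sin(y),0],[np.sin(y),-np.cos(y),0],[0,0,-1.]]))
    dv=(r0.inv()*t).as_rotvec()
    for i in range(n):
        ri=r0*R.from_rotvec(dv*i/n)
        d=ri.inv().apply((np.array(xyz)-p0)/n)*1000
        print(np.r_[np.round(d,1),np.round(np.degrees(dv)/n,2),g].tolist())
def show():
    o,M=st();print('t',round(o['t'],2),'p',np.round(o['eef_pos'],4),'yaw',round(np.degrees(np.arctan2(M[1,0],M[0,0])),2),'z',np.round(M[:,2],3),'F',np.round(o['contact_force'],1),'w',round(o['gripper_width'],3),'q',np.round(o['q'],2))
E
python3 - <<'E'
from h import *
plan([.40,.21,.30],40,8,-1)
E
```

```text
[-44.7, 40.3, -8.6, 0.0, 0.01, 4.15, -1.0]
[-41.7, 43.4, -8.6, 0.0, 0.01, 4.15, -1.0]
[-38.5, 46.3, -8.6, 0.0, 0.01, 4.15, -1.0]
[-35.0, 48.9, -8.6, 0.0, 0.01, 4.15, -1.0]
[-31.4, 51.3, -8.7, 0.0, 0.01, 4.15, -1.0]
[-27.6, 53.5, -8.7, 0.0, 0.01, 4.15, -1.0]
[-23.6, 55.3, -8.7, 0.0, 0.01, 4.15, -1.0]
[-19.6, 56.9, -8.7, 0.0, 0.01, 4.15, -1.0]
```

Call:
apply_moves:
  increments:
    - [-45,40,-9,0,0,4,-1]
    - [-42,43,-9,0,0,4,-1]
    - [-38,46,-9,0,0,4,-1]
    - [-35,49,-9,0,0,4,-1]
    - [-31,51,-9,0,0,4,-1]
    - [-28,53,-9,0,0,4,-1]
    - [-24,55,-9,0,0,4,-1]
    - [-20,57,-9,0,0,4,-1]
  grip_force: 40

```text
t: 1.15
eef_pos: [0.401, 0.2018, 0.3018]
tool_rot: [0.001, 0.938, 0.347, -0.002]
contact_force: [1.4, 0.7, 0.4]
gripper_width: 1.001
```

```bash
python3 - <<'E'
from h import *
show()
plan([.44,-.12,.30],20,8,-1)
E
```

```text
t 1.15 p [0.401  0.2018 0.3018] yaw 40.62 z [-0.003 -0.003 -1.   ] F [1.4 0.7 0.4] w 1.001 q [-0.94  0.02  0.34  1.99 -0.01  1.14  0.11]
[-22.5, 33.7, 0.3, 0.01, 0.03, 2.58, -1.0]
[-20.9, 34.7, 0.3, 0.01, 0.03, 2.58, -1.0]
[-19.4, 35.6, 0.3, 0.01, 0.03, 2.58, -1.0]
[-17.7, 36.4, 0.3, 0.01, 0.03, 2.58, -1.0]
[-16.1, 37.2, 0.3, 0.01, 0.03, 2.58, -1.0]
[-14.4, 37.9, 0.3, 0.01, 0.03, 2.58, -1.0]
[-12.7, 38.5, 0.2, 0.01, 0.03, 2.58, -1.0]
[-10.9, 39.0, 0.2, 0.01, 0.03, 2.58, -1.0]
```

Call:
apply_moves:
  increments:
    - [-23,34,0,0,0,2.6,-1]
    - [-21,35,0,0,0,2.6,-1]
    - [-19,36,0,0,0,2.6,-1]
    - [-18,36,0,0,0,2.6,-1]
    - [-16,37,0,0,0,2.6,-1]
    - [-14,38,0,0,0,2.6,-1]
    - [-13,38,0,0,0,2.6,-1]
    - [-11,39,0,0,0,2.6,-1]

```text
t: 2.15
eef_pos: [0.4367, -0.1336, 0.3029]
tool_rot: [-0.0, 0.987, 0.164, 0.0]
contact_force: [-0.5, -0.4, -0.7]
gripper_width: 0.997
```

```bash
python3 - <<'E'
from h import *
show()
plan([.51,-.33,.22],3.3,8,-1)
E
```

```text
t 2.15 p [ 0.4367 -0.1336  0.3029] yaw 18.85 z [-0.     0.001 -1.   ] F [-0.5 -0.4 -0.7] w 0.997 q [-0.57  0.01  0.75  2.   -0.01  1.14  0.52]
[0.7, 26.2, 10.3, -0.01, -0.0, 1.94, -1.0]
[1.6, 26.2, 10.3, -0.01, -0.0, 1.94, -1.0]
[2.5, 26.1, 10.3, -0.01, -0.0, 1.94, -1.0]
[3.4, 26.0, 10.3, -0.01, -0.0, 1.94, -1.0]
[4.3, 25.9, 10.3, -0.01, -0.0, 1.94, -1.0]
[5.1, 25.7, 10.3, -0.01, -0.0, 1.94, -1.0]
[6.0, 25.5, 10.4, -0.01, -0.0, 1.94, -1.0]
[6.9, 25.3, 10.4, -0.01, -0.0, 1.94, -1.0]
```

Call:
apply_moves:
  increments:
    - [2,24,10,0,0,2,-1]
    - [3,24,10,0,0,2,-1]
    - [4,24,10,0,0,2,-1]
    - [5,24,10,0,0,2,-1]
    - [6,24,10,0,0,2,-1]
    - [7,24,10,0,0,2,-1]
    - [8,24,10,0,0,2,-1]
    - [9,20,10,0,0,2,-1]

```text
t: 3.15
eef_pos: [0.5192, -0.3165, 0.2194]
tool_rot: [-0.002, 1.0, 0.019, 0.0]
contact_force: [1.2, -0.1, -0.2]
gripper_width: 1.002
```

```bash
python3 - <<'E'
from h import *
show()
c=imaging.get_calibration('wrist');np.save('c1.npy',np.array(c['extrinsics']));snap('wrist','w1.png')
E
```

```text
t 3.15 p [ 0.5192 -0.3165  0.2194] yaw 2.21 z [ 0.     0.003 -1.   ] F [ 1.2 -0.1 -0.2] w 1.002 q [-0.14  0.48  0.81  1.77 -0.4   1.06  0.85]
```

View pics/w1.png

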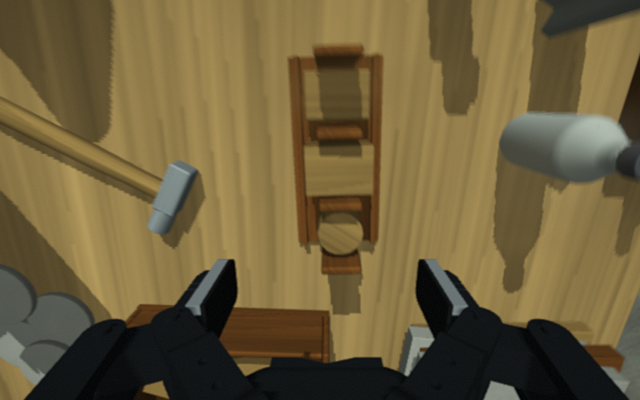

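The wrist view shows the rack, with the block in the middle bay at about (305–374, 145–197), the low block above it and the round one below. I'll measure the block's top face.

```bash
python3 - <<'E'
from h import *
t=load('w1.png')
cv2.imwrite('pics/w1z.png',cv2.resize(t[35:280,280:400],None,fx=5,fy=5,interpolation=cv2.INTER_CUBIC)[400:1000])
E
```

```text
(no output)
```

View pics/w1z.png

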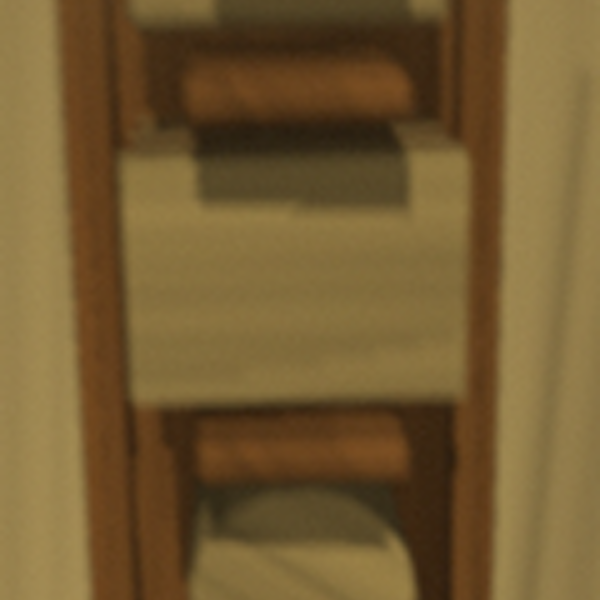

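```bash
python3 - <<'E'
from h import *
np.set_printoptions(precision=4,suppress=True)
c=dict(imaging.get_calibration('wrist'));c['extrinsics']=np.load('c1.npy')
b=np.array([onz(c,(x+.5)/5-.5+280,(y+.5)/5-.5+115,.078) for x,y in [(122,152),(470,150),(464,405),(133,405)]])
print(b,b.mean(0),np.linalg.norm(b[0]-b[1]),np.linalg.norm(b[1]-b[2]),np.linalg.norm(b[3]-b[2]))
e=b[1]-b[0]+b[2]-b[3];print(np.degrees(np.arctan2(e[1],e[0])))
# rack lips outer edges, z .018
L=[onz(c,(x+.5)/5-.5+280,(y+.5)/5-.5+115,.018) for x,y in [(60,0),(94,600),(508,0),(490,600)]]
for p in L: print(p)
plan([b.mean(0)[0],b.mean(0)[1],.1],3.0,8,-1)
E
```

```text
[[ 0.4962 -0.2757  0.078 ]
 [ 0.5595 -0.2729  0.078 ]
 [ 0.5624 -0.3212  0.078 ]
 [ 0.4991 -0.3236  0.078 ]] [ 0.5293 -0.2984  0.078 ] 0.06328588136082536 0.048396721383982495 0.06332615861321587
2.366441286229657
[ 0.4785 -0.2519  0.018 ]
[ 0.4873 -0.3912  0.018 ]
[ 0.5742 -0.2482  0.018 ]
[ 0.5828 -0.3875  0.018 ]
[1.3, -2.4, 14.8, -0.01, 0.0, -0.12, -1.0]
[1.3, -2.4, 14.8, -0.01, 0.0, -0.12, -1.0]
[1.3, -2.4, 14.8, -0.01, 0.0, -0.12, -1.0]
[1.3, -2.4, 14.8, -0.01, 0.0, -0.12, -1.0]
[1.3, -2.4, 14.8, -0.01, 0.0, -0.12, -1.0]
[1.3, -2.4, 14.8, -0.01, 0.0, -0.12, -1.0]
[1.4, -2.4, 14.8, -0.01, 0.0, -0.12, -1.0]
[1.4, -2.4, 14.8, -0.01, 0.0, -0.12, -1.0]
```

Call:
apply_moves:
  increments:
    - [1.3,-2.4,20,0,0,-0.2,-1]
    - [1.3,-2.4,20,0,0,-0.2,-1]
    - [1.3,-2.4,20,0,0,-0.2,-1]
    - [1.3,-2.4,20,0,0,-0.2,-1]
    - [1.3,-2.4,12,0,0,-0.2,-1]
    - [1.3,-2.4,12,0,0,-0.2,-1]
    - [1.3,-2.4,12,0,0,0,-1]
    - [1.3,-2.4,4,0,0,0,-1]

```text
t: 4.2
eef_pos: [0.5293, -0.2968, 0.0915]
tool_rot: [-0.001, 1.0, 0.03, -0.001]
contact_force: [0.1, 0.6, 0.2]
gripper_width: 0.999
```

```bash
python3 - <<'E'
from h import *
show()
plan([.5295,-.298,.036],3.3,7,-1)
E
```

```text
t 4.2 p [ 0.5293 -0.2968  0.0915] yaw 3.4 z [-0.001  0.002 -1.   ] F [0.1 0.6 0.2] w 0.999 q [-0.09  0.63  0.69  1.87 -0.53  0.83  0.94]
[0.0, 0.2, 7.9, -0.01, 0.01, 0.01, -1.0]
[0.0, 0.2, 7.9, -0.01, 0.01, 0.01, -1.0]
[0.0, 0.2, 7.9, -0.01, 0.01, 0.01, -1.0]
[0.0, 0.2, 7.9, -0.01, 0.01, 0.01, -1.0]
[0.0, 0.2, 7.9, -0.01, 0.01, 0.01, -1.0]
[0.0, 0.2, 7.9, -0.01, 0.01, 0.01, -1.0]
[0.0, 0.2, 7.9, -0.01, 0.01, 0.01, -1.0]
```

Call:
apply_moves:
  increments:
    - [0,0.2,8,0,0,0,-1]
    - [0,0.2,8,0,0,0,-1]
    - [0,0.2,8,0,0,0,-1]
    - [0,0.2,8,0,0,0,-1]
    - [0,0.2,8,0,0,0,-1]
    - [0,0.2,8,0,0,0,-1]
    - [0,0,6,0,0,0,-1]
    - [0,0,2,0,0,0,-1]

```text
t: 5.2
eef_pos: [0.5298, -0.2985, 0.0321]
tool_rot: [-0.0, 1.0, 0.03, -0.0]
contact_force: [0.2, 0.2, 1.0]
gripper_width: 0.999
```

Call:
apply_moves:
  increments:
    - [0,0,0,0,0,0,0.3]
    - [0,0,0,0,0,0,1]
    - [0,0,0,0,0,0,1]
    - [0,0,0,0,0,0,1]
    - [0,0,0,0,0,0,1]
    - [0,0,0,0,0,0,1]
    - [0,0,-4,0,0,0,1]
    - [0,0,-4,0,0,0,1]
  grip_force: 40

```text
t: 6.2
eef_pos: [0.5295, -0.2983, 0.0403]
tool_rot: [-0.001, 1.0, 0.03, -0.0]
contact_force: [-0.0, -0.4, -1.4]
gripper_width: 0.744
```

```bash
python3 - <<'E'
from h import *
show()
snap('wrist','w2.png')
E
```

```text
t 6.2 p [ 0.5295 -0.2983  0.0403] yaw 3.39 z [-0.001  0.001 -1.   ] F [-0.  -0.4 -1.4] w 0.744 q [-0.04  0.7   0.63  1.89 -0.59  0.75  0.98]
```

View pics/w2.png

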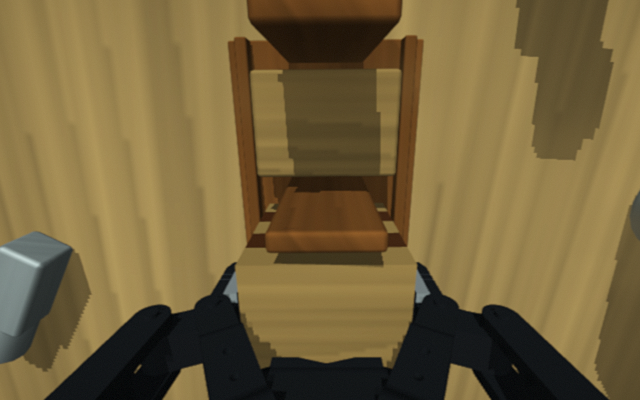

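The width 0.744×85 = 63 mm matches the block's ends, and the force reads its weight. Lifting out.

Call:
apply_moves:
  increments:
    - [0,0,-12,0,0,0,1]
    - [0,0,-18,0,0,0,1]
    - [0,0,-20,0,0,0,1]
    - [0,0,-20,0,0,0,1]
    - [0,0,-20,0,0,0,1]
    - [0,0,-20,0,0,0,1]
    - [-5,-10,-20,0,0,-3,1]
    - [-10,-20,-20,0,0,-4,1]

```text
t: 7.25
eef_pos: [0.5119, -0.2714, 0.2027]
tool_rot: [0.001, 0.996, 0.091, 0.001]
contact_force: [0.0, -0.4, -1.3]
gripper_width: 0.747
```

```bash
python3 - <<'E'
from h import *
show()
plan([.44,-.03,.22],60,8,1)
E
```

```text
t 7.25 p [ 0.5119 -0.2714  0.2027] yaw 10.44 z [ 0.003 -0.001 -1.   ] F [ 0.  -0.4 -1.3] w 0.747 q [-0.21  0.44  0.79  1.86 -0.37  0.99  0.91]
[-3.4, -31.3, -2.2, 0.02, -0.01, -6.19, 1.0]
[0.0, -31.5, -2.2, 0.02, -0.01, -6.19, 1.0]
[3.4, -31.3, -2.2, 0.02, -0.01, -6.19, 1.0]
[6.8, -30.7, -2.2, 0.02, -0.01, -6.19, 1.0]
[10.1, -29.8, -2.2, 0.02, -0.01, -6.19, 1.0]
[13.2, -28.6, -2.2, 0.02, -0.01, -6.19, 1.0]
[16.2, -27.0, -2.2, 0.02, -0.01, -6.19, 1.0]
[19.0, -25.1, -2.2, 0.02, -0.01, -6.19, 1.0]
```

Call:
apply_moves:
  increments:
    - [-3,-31,-2,0,0,-6,1]
    - [0,-31,-2,0,0,-6,1]
    - [3,-31,-2,0,0,-6,1]
    - [7,-31,-2,0,0,-6,1]
    - [10,-30,-2,0,0,-6,1]
    - [13,-29,-2,0,0,-6,1]
    - [16,-27,-2,0,0,-6,1]
    - [19,-25,-2,0,0,-6,1]

```text
t: 8.25
eef_pos: [0.4375, -0.0278, 0.2275]
tool_rot: [0.004, 0.868, 0.497, 0.005]
contact_force: [-0.2, 1.0, -2.1]
gripper_width: 0.745
```

```bash
python3 - <<'E'
from h import *
show()
c=imaging.get_calibration('wrist');np.save('c3.npy',np.array(c['extrinsics']));snap('wrist','w3.png')
plan([.445,-.03,.026],60,16,1)
E
```

```text
t 8.25 p [ 0.4375 -0.0278  0.2275] yaw 59.56 z [ 0.012 -0.001 -1.   ] F [-0.2  1.  -2.1] w 0.745 q [-0.64  0.07  0.59  2.14 -0.04  0.94  1.02]
[-0.1, 0.5, 12.6, 0.03, -0.02, 0.0, 1.0]
[-0.1, 0.5, 12.6, 0.03, -0.02, 0.0, 1.0]
[-0.1, 0.5, 12.6, 0.03, -0.02, 0.0, 1.0]
[-0.1, 0.6, 12.6, 0.03, -0.02, 0.0, 1.0]
[-0.1, 0.6, 12.6, 0.03, -0.02, 0.0, 1.0]
[-0.1, 0.6, 12.6, 0.03, -0.02, 0.0, 1.0]
[-0.1, 0.6, 12.6, 0.03, -0.02, 0.0, 1.0]
[-0.1, 0.6, 12.6, 0.03, -0.02, 0.0, 1.0]
[-0.1, 0.6, 12.6, 0.03, -0.02, 0.0, 1.0]
[-0.1, 0.6, 12.6, 0.03, -0.02, 0.0, 1.0]
[-0.1, 0.6, 12.6, 0.03, -0.02, 0.0, 1.0]
[-0.1, 0.6, 12.6, 0.03, -0.02, 0.0, 1.0]
[-0.1, 0.6, 12.6, 0.03, -0.02, 0.0, 1.0]
[-0.1, 0.6, 12.6, 0.03, -0.02, 0.0, 1.0]
[-0.1, 0.6, 12.6, 0.03, -0.02, 0.0, 1.0]
[-0.1, 0.6, 12.6, 0.03, -0.02, 0.0, 1.0]
```

View pics/w3.png

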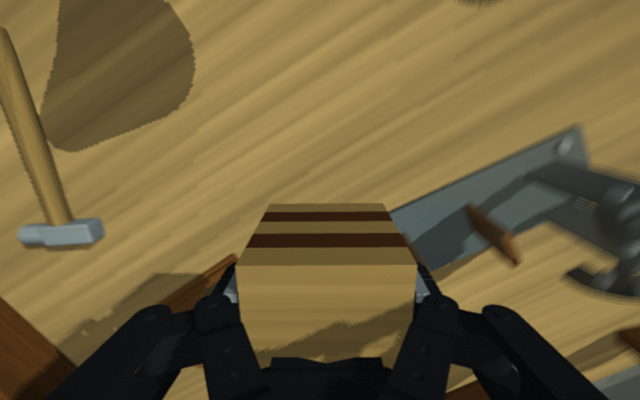

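The view shows the laminated block held squarely at (240–415, 205–360) and the press at right. Setting it down on the bench.

Call:
apply_moves:
  increments:
    - [0,0.5,25,0,0,0,1]
    - [0,0.5,30,0,0,0,1]
    - [0,0.5,30,0,0,0,1]
    - [0,0.5,30,0.1,0,0,1]
    - [0,0.5,26,0.1,0,0,1]
    - [0,0.5,22,0.1,-0.1,0,1]
    - [0,0.5,16,0.1,-0.1,0,1]
    - [0,0.5,10,0.1,-0.1,0,1]

```text
t: 9.3
eef_pos: [0.448, -0.0256, 0.0405]
tool_rot: [0.001, 0.866, 0.499, 0.007]
contact_force: [0.5, 0.2, -1.7]
gripper_width: 0.745
```

```bash
python3 - <<'E'
from h import *
show()
plan([.445,-.03,.025],60,8,1)
E
```

```text
t 9.3 p [ 0.448  -0.0256  0.0405] yaw 59.94 z [ 0.014  0.005 -1.   ] F [ 0.5  0.2 -1.7] w 0.745 q [-0.44  0.45  0.43  2.26 -0.4   0.49  1.36]
[-0.7, -0.1, 1.9, 0.07, -0.08, -0.01, 1.0]
[-0.7, -0.1, 1.9, 0.07, -0.08, -0.01, 1.0]
[-0.7, -0.1, 1.9, 0.07, -0.08, -0.01, 1.0]
[-0.7, -0.1, 1.9, 0.07, -0.08, -0.01, 1.0]
[-0.7, -0.1, 1.9, 0.07, -0.08, -0.01, 1.0]
[-0.7, -0.1, 1.9, 0.07, -0.08, -0.01, 1.0]
[-0.7, -0.1, 1.9, 0.07, -0.08, -0.01, 1.0]
[-0.7, -0.1, 1.9, 0.07, -0.08, -0.01, 1.0]
```

Call:
apply_moves:
  increments:
    - [0,0,3,0.1,-0.2,0,1]
    - [0,0,3,0.1,-0.2,0,1]
    - [0,0,3,0.1,-0.2,0,1]
    - [0,0,2.5,0.1,-0.2,0,1]
    - [0,0,2,0,0,0,1]
    - [0,0,1,0,0,0,1]
    - [0,0,1,0,0,0,1]
    - [0,0,0.5,0,0,0,1]

```text
t: 10.3
eef_pos: [0.4496, -0.0254, 0.025]
tool_rot: [0.002, 0.866, 0.499, 0.0]
contact_force: [-0.4, -0.0, -2.5]
gripper_width: 0.744
```

Call:
apply_moves:
  increments:
    - [0,0,1,0,0,0,1]
    - [0,0,1,0,0,0,1]
    - [0,0,0,0,0,0,0.3]
    - [0,0,0,0,0,0,-0.5]
    - [0,0,0,0,0,0,-1]
    - [0,0,-2,0,0,0,-1]
    - [0,0,-12,0,0,0,-1]
    - [0,0,-20,0,0,0,-1]

```text
t: 11.3
eef_pos: [0.4493, -0.0258, 0.0592]
tool_rot: [0.002, 0.867, 0.499, -0.0]
contact_force: [0.9, -0.7, 0.7]
gripper_width: 0.999
```

```bash
python3 - <<'E'
from h import *
show()
snap('wrist','w4.png')
plan([.455,-.024,.15],-30,8,-1)
E
```

```text
t 11.3 p [ 0.4493 -0.0258  0.0592] yaw 59.88 z [ 0.001 -0.003 -1.   ] F [ 0.9 -0.7  0.7] w 0.999 q [-0.48  0.42  0.48  2.24 -0.36  0.55  1.32]
[0.5, 0.4, -11.1, 0.03, -0.03, 11.23, -1.0]
[0.5, 0.3, -11.1, 0.03, -0.03, 11.23, -1.0]
[0.6, 0.2, -11.1, 0.03, -0.03, 11.23, -1.0]
[0.6, 0.1, -11.1, 0.03, -0.03, 11.23, -1.0]
[0.6, -0.1, -11.1, 0.03, -0.03, 11.23, -1.0]
[0.6, -0.2, -11.1, 0.03, -0.03, 11.23, -1.0]
[0.5, -0.3, -11.1, 0.03, -0.03, 11.23, -1.0]
[0.4, -0.4, -11.1, 0.03, -0.03, 11.23, -1.0]
```

View pics/w4.png

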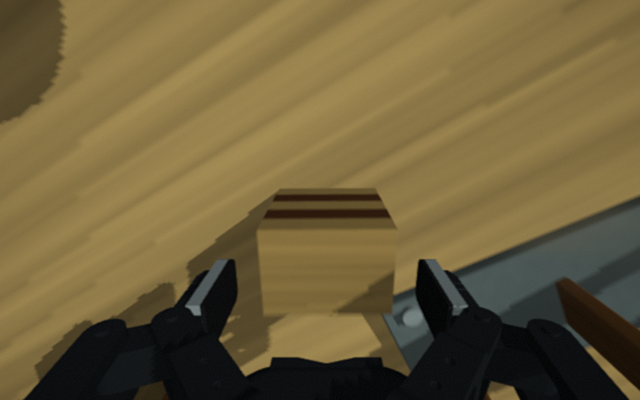

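The block stands upright on the bench at (258–398, 190–315). I'll rise and turn for a view of both block and press.

Call:
apply_moves:
  increments:
    - [0,0,-25,0,0,0,-1]
    - [5,0,-30,0,0,0,-1]
    - [7,4,-35,0,0,-4,-1]
    - [7,4,-35,0,0,-5,-1]
    - [7,4,-35,0,0,-6,-1]
    - [7,4,-35,0,0,-6,-1]
    - [7,4,-30,0,0,-6,-1]
    - [3,2,-10,0,0,-3,-1]

```text
t: 12.35
eef_pos: [0.4844, 0.0073, 0.308]
tool_rot: [0.003, 0.703, 0.711, 0.003]
contact_force: [0.2, 0.3, 0.1]
gripper_width: 1.006
```

```bash
python3 - <<'E'
from h import *
show()
c=imaging.get_calibration('wrist');np.save('c5.npy',np.array(c['extrinsics']));snap('wrist','w5.png')
E
```

```text
t 12.35 p [0.4844 0.0073 0.308 ] yaw 90.67 z [ 0.008 -0.001 -1.   ] F [0.2 0.3 0.1] w 1.006 q [-0.65  0.07  0.55  1.93 -0.04  1.14  1.49]
```

View pics/w5.png

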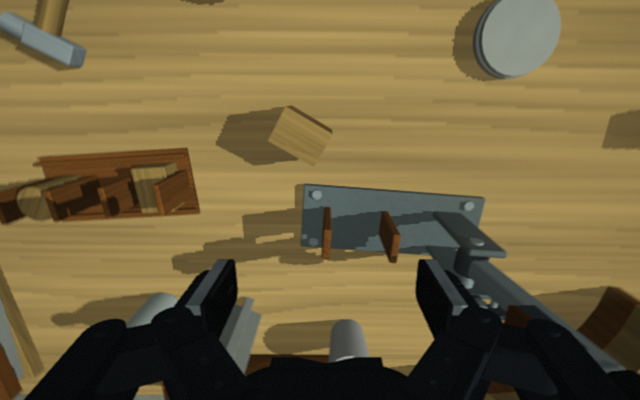

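The block is at (301,135). The whole press plate shows at (302–484, 184–256), with the stops at (326,232) and (389,237). I'll zoom in to measure.

```bash
python3 - <<'E'
from h import *
t=load('w5.png')
cv2.imwrite('pics/w5z.png',cv2.resize(t[175:272,290:420],None,fx=6,fy=6,interpolation=cv2.INTER_CUBIC))
cv2.imwrite('pics/w5y.png',cv2.resize(t[95:175,250:345],None,fx=6,fy=6,interpolation=cv2.INTER_CUBIC))
cv2.imwrite('pics/w5x.png',cv2.resize(t[180:270,400:520],None,fx=6,fy=6,interpolation=cv2.INTER_CUBIC))
E
```

```text
(no output)
```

View pics/w5z.png

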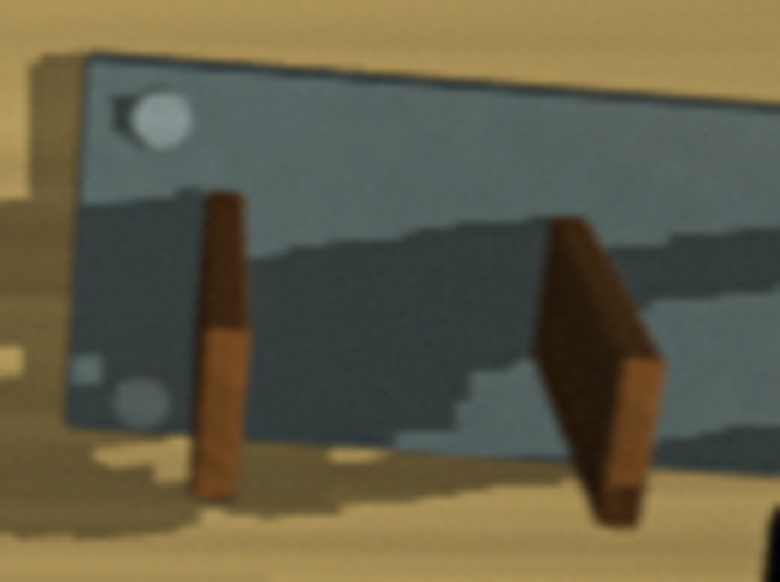

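View pics/w5y.png

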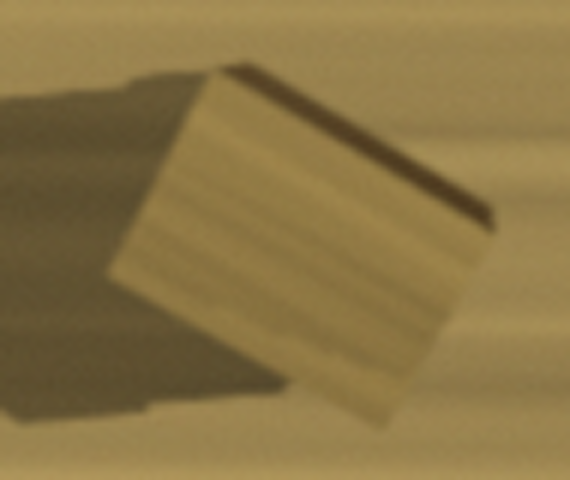

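View pics/w5x.png

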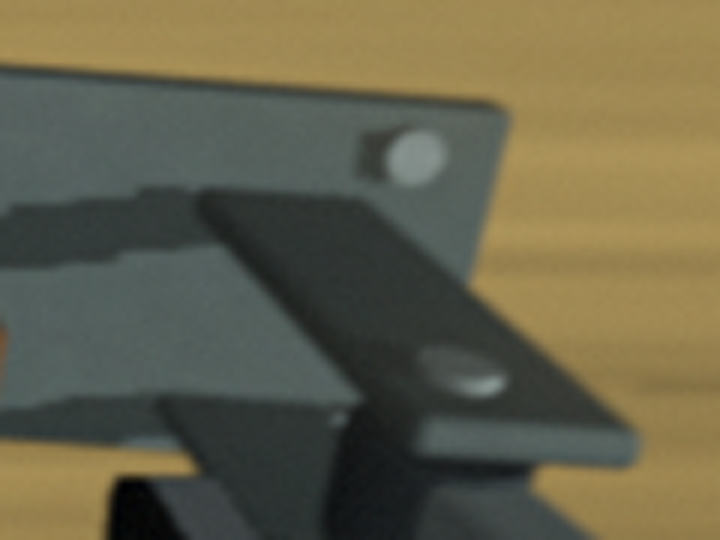

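```bash
python3 - <<'E'
from h import *
np.set_printoptions(precision=4,suppress=True)
c=dict(imaging.get_calibration('wrist'));c['extrinsics']=np.load('c5.npy')
def P(x,y,ox,oy,z): return onz(c,(x+.5)/6-.5+ox,(y+.5)/6-.5+oy,z)
A=P(88,58,290,175,.012);B=P(68,425,290,175,.012);D=P(505,108,400,180,.012)
print(A,B,D,np.linalg.norm(A-B),np.linalg.norm(A-D))
ax=(D-A)/np.linalg.norm(D-A);yaw=np.arctan2(ax[1],ax[0]);print('press yaw',np.degrees(yaw),np.degrees(np.arctan2(*(A-B)[:2][::-1])))
by=np.array([-ax[1],ax[0],0])
O=(A+B)/2+.08*ax;O2=A+.08*ax-.05*by;print('origin',O,O2)
S=[P(250,328,290,175,.1),P(238,498,290,175,.1),P(625,358,290,175,.1),P(607,487,290,175,.1)]
for s in S: print(s,'press xy',(s-O2)@ax,(s-O2)@by)
b=np.array([P(x,y,250,95,.07) for x,y in [(215,70),(490,230),(382,430),(108,272)]])
e=b[1]-b[0]+b[2]-b[3]
print('block',b.mean(0),np.degrees(np.arctan2(e[1],e[0])),np.linalg.norm(b[0]-b[1]),np.linalg.norm(b[1]-b[2]))
plan([.4495,-.0255,.15],-30,16,-1)
E
```

```text
[ 0.5223 -0.024   0.012 ] [ 0.6211 -0.0302  0.012 ] [0.5396 0.2415 0.012 ] 0.0989702880024749 0.26602560065420444
press yaw 86.27114934786265 176.38042480347275
origin [0.5769 0.0527 0.012 ] [0.5774 0.0526 0.012 ]
[0.5551 0.0147 0.1   ] press xy -0.03927119808180069 0.019808636342542665
[0.594  0.0128 0.1   ] press xy -0.038618240201001956 -0.019120466672023353
[0.5608 0.0918 0.1   ] press xy 0.037989267922134015 0.01906589827688697
[0.5905 0.0903 0.1   ] press xy 0.03849599701930054 -0.010568683291257817
block [ 0.4474 -0.0249  0.07  ] 60.56052134743749 0.061977924303673076 0.046344396574878266
[-2.0, -2.3, 9.9, 0.02, -0.03, 7.55, -1.0]
[-2.3, -2.0, 9.9, 0.02, -0.03, 7.55, -1.0]
[-2.6, -1.7, 9.9, 0.02, -0.03, 7.55, -1.0]
[-2.8, -1.4, 9.9, 0.02, -0.03, 7.55, -1.0]
[-2.9, -1.0, 9.9, 0.02, -0.03, 7.55, -1.0]
[-3.0, -0.6, 9.9, 0.02, -0.03, 7.55, -1.0]
[-3.0, -0.2, 9.9, 0.02, -0.03, 7.55, -1.0]
[-3.0, 0.2, 9.9, 0.02, -0.03, 7.55, -1.0]
[-3.0, 0.6, 9.9, 0.02, -0.03, 7.55, -1.0]
[-2.9, 1.0, 9.9, 0.02, -0.03, 7.55, -1.0]
[-2.7, 1.4, 9.9, 0.02, -0.03, 7.55, -1.0]
[-2.5, 1.7, 9.9, 0.02, -0.03, 7.55, -1.0]
[-2.2, 2.0, 9.9, 0.02, -0.03, 7.55, -1.0]
[-1.9, 2.3, 9.9, 0.02, -0.03, 7.55, -1.0]
[-1.6, 2.6, 9.9, 0.02, -0.03, 7.55, -1.0]
[-1.3, 2.8, 9.9, 0.02, -0.03, 7.55, -1.0]
```

The sizes check out: plate 99 x 266 mm, stops at ±38–39 mm, block 62 x 46 mm. The block matches the pose where I let go to within 2 mm. Now turning to regrasp it by its wide faces.

Call:
apply_moves:
  increments:
    - [-2,-2,-1,0,0,8,-1]
    - [-3,-2,6,0,0,10,-1]
    - [-4,-2,12,0,0,10,-1]
    - [-4,-1,15,0,0,10,-1]
    - [-4,0,15,0,0,10,-1]
    - [-4,1,15,0,0,10,-1]
    - [-4,1,15,0,0,10,-1]
    - [-4,2,15,0,0,10,-1]

```text
t: 13.4
eef_pos: [0.4614, -0.0185, 0.2141]
tool_rot: [-0.0, 0.996, 0.084, 0.005]
contact_force: [-0.1, 0.7, 0.1]
gripper_width: 1.0
```

```bash
python3 - <<'E'
from h import *
show()
plan([.4495,-.0255,.12],-30.1,7,-1)
E
```

```text
t 13.4 p [ 0.4614 -0.0185  0.2141] yaw 9.66 z [ 0.01   0.001 -1.   ] F [-0.1  0.7  0.1] w 1.0 q [-0.69  0.15  0.66  2.11 -0.11  0.91  0.21]
[-2.0, 0.7, 13.4, -0.03, -0.08, 5.68, -1.0]
[-1.9, 0.9, 13.4, -0.03, -0.08, 5.68, -1.0]
[-1.8, 1.1, 13.4, -0.03, -0.08, 5.68, -1.0]
[-1.6, 1.2, 13.4, -0.03, -0.08, 5.68, -1.0]
[-1.5, 1.4, 13.4, -0.03, -0.08, 5.68, -1.0]
[-1.3, 1.5, 13.4, -0.03, -0.08, 5.68, -1.0]
[-1.2, 1.6, 13.4, -0.03, -0.08, 5.68, -1.0]
```

Call:
apply_moves:
  increments:
    - [-2,0.7,13,0,-0.1,6,-1]
    - [-1.9,0.9,14,0,-0.1,6,-1]
    - [-1.8,1.1,14,0,-0.1,6,-1]
    - [-1.6,1.2,14,0,-0.1,6,-1]
    - [-1.5,1.4,14,0,-0.1,6,-1]
    - [-1.3,1.5,14,0,-0.1,6,-1]
    - [-1.2,1.6,10,0,-0.1,4,-1]
    - [0,0,3,0,0,0,-1]

```text
t: 14.4
eef_pos: [0.4439, -0.0273, 0.1136]
tool_rot: [-0.0, 0.96, -0.279, -0.003]
contact_force: [-0.1, 1.0, 0.8]
gripper_width: 0.998
```

```bash
python3 - <<'E'
from h import *
show()
snap('wrist','w6.png')
plan([.4495,-.0255,.035],-30.1,8,-1)
E
```

```text
t 14.4 p [ 0.4439 -0.0273  0.1136] yaw -32.39 z [-0.006  0.003 -1.   ] F [-0.1  1.   0.8] w 0.998 q [-0.68  0.34  0.73  2.23 -0.36  0.7  -0.27]
[0.5, -0.6, 9.8, 0.0, 0.05, -0.28, -1.0]
[0.5, -0.6, 9.8, 0.0, 0.05, -0.28, -1.0]
[0.5, -0.6, 9.8, 0.0, 0.05, -0.28, -1.0]
[0.5, -0.5, 9.8, 0.0, 0.05, -0.28, -1.0]
[0.5, -0.5, 9.8, 0.0, 0.05, -0.28, -1.0]
[0.5, -0.5, 9.8, 0.0, 0.05, -0.28, -1.0]
[0.5, -0.5, 9.8, 0.0, 0.05, -0.28, -1.0]
[0.5, -0.5, 9.8, 0.0, 0.05, -0.28, -1.0]
```

View pics/w6.png

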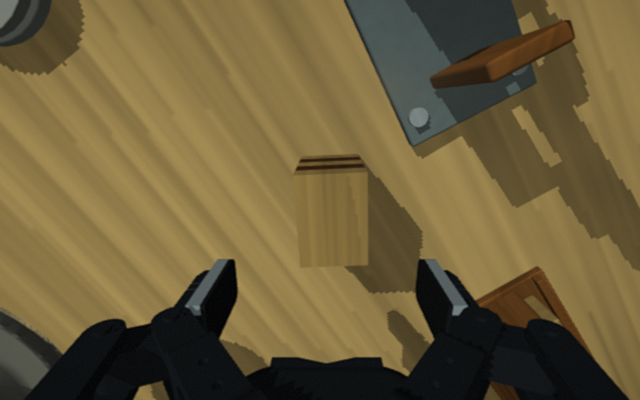

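The block sits at (295–368, 155–267) between the open fingers, aligned with them. Going down to grasp.

Call:
apply_moves:
  increments:
    - [2,-2,2,0,0.1,-1,-1]
    - [2,-2,8,0,0.1,-1,-1]
    - [0.3,-0.3,12,0,0.1,-0.2,-1]
    - [0,0,14,0,0,0,-1]
    - [0,0,14,0,0,0,-1]
    - [0,0,12,0,0,0,-1]
    - [0,0,10,0,0,0,-1]
    - [0,0,3,0,0,0,-1]

```text
t: 15.45
eef_pos: [0.4506, -0.0256, 0.0335]
tool_rot: [-0.0, 0.966, -0.258, -0.0]
contact_force: [-0.0, -1.4, -0.8]
gripper_width: 1.002
```

```bash
python3 - <<'E'
from h import *
show()
plan([.4495,-.0255,.035],-30.1,1,-1)
E
```

```text
t 15.45 p [ 0.4506 -0.0256  0.0335] yaw -29.85 z [-0.001  0.    -1.   ] F [-0.  -1.4 -0.8] w 1.002 q [-0.53  0.5   0.55  2.25 -0.53  0.52 -0.08]
[-1.0, 0.5, -1.5, -0.0, 0.04, 0.25, -1.0]
```

Call:
apply_moves:
  increments:
    - [-1,0.5,-1.5,0,0,0.2,-1]
    - [0,0,0,0,0,0,0]
    - [0,0,0,0,0,0,1]
    - [0,0,0,0,0,0,1]
    - [0,0,0,0,0,0,1]
    - [0,0,0,0,0,0,1]
    - [0,0,0,0,0,0,1]
    - [0,0,0,0,0,0,1]
  grip_force: 35

```text
t: 16.45
eef_pos: [0.4497, -0.0253, 0.0357]
tool_rot: [-0.0, 0.966, -0.259, 0.0]
contact_force: [-0.3, -0.3, 0.2]
gripper_width: 0.533
```

```bash
python3 - <<'E'
from h import *
show()
plan([.445,.06,.09],-3.9,8,1)
E
```

```text
t 16.45 p [ 0.4497 -0.0253  0.0357] yaw -30.05 z [ 0.001  0.001 -1.   ] F [-0.3 -0.3  0.2] w 0.533 q [-0.54  0.49  0.56  2.26 -0.53  0.52 -0.09]
[-5.9, -8.9, -6.8, -0.01, -0.0, -3.27, 1.0]
[-5.3, -9.3, -6.8, -0.01, -0.0, -3.27, 1.0]
[-4.8, -9.5, -6.8, -0.01, -0.0, -3.27, 1.0]
[-4.2, -9.8, -6.8, -0.01, -0.0, -3.27, 1.0]
[-3.7, -10.0, -6.8, -0.01, -0.0, -3.27, 1.0]
[-3.1, -10.2, -6.8, -0.01, -0.0, -3.27, 1.0]
[-2.5, -10.4, -6.8, -0.01, -0.0, -3.27, 1.0]
[-1.9, -10.5, -6.8, -0.01, -0.0, -3.27, 1.0]
```

The width 0.533×85 = 45 mm matches the wide faces. Lifting to a staging pose in front of the bed.

Call:
apply_moves:
  increments:
    - [0,0,-8,0,0,0,1]
    - [0,0,-14,0,0,0,1]
    - [-7,-12,-6,0,0,-4.4,1]
    - [-6.5,-12.5,0,0,0,-4.4,1]
    - [-6,-13,0,0,0,-4.4,1]
    - [-5,-13.5,0,0,0,-4.4,1]
    - [-4,-14,0,0,0,-4.4,1]
    - [-3,-14,0,0,0,-4.2,1]

```text
t: 17.45
eef_pos: [0.4437, 0.0666, 0.0658]
tool_rot: [-0.001, 1.0, -0.017, 0.0]
contact_force: [0.4, -0.3, -1.2]
gripper_width: 0.536
```

```bash
python3 - <<'E'
from h import *
show()
c=imaging.get_calibration('wrist');np.save('c7.npy',np.array(c['extrinsics']));snap('wrist','w7.png');snap('scene','s7.png')
plan([.448,.061,.063],-3.9,2,1)
E
```

```text
t 17.45 p [0.4437 0.0666 0.0658] yaw -1.97 z [ 0.001  0.001 -1.   ] F [ 0.4 -0.3 -1.2] w 0.536 q [-0.7   0.4   0.5   2.24 -0.36  0.57  0.03]
[2.2, 3.2, 1.4, -0.06, -0.01, 0.96, 1.0]
[2.3, 3.1, 1.4, -0.06, -0.01, 0.96, 1.0]
```

View pics/w7.png

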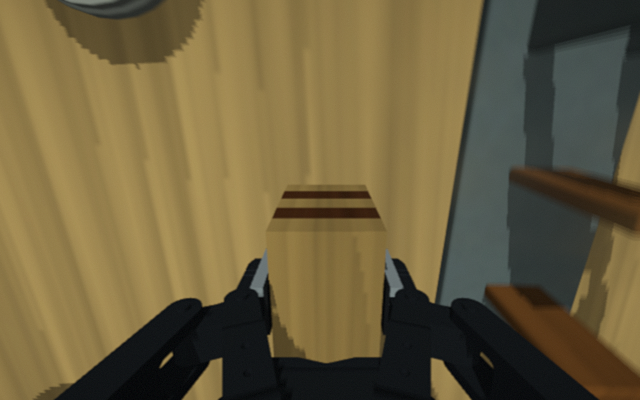

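View pics/s7.png

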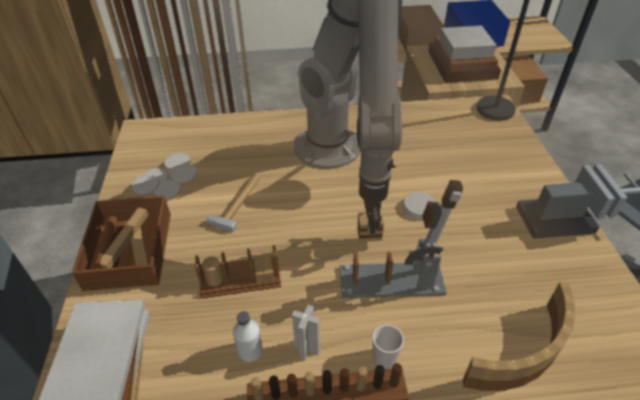

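The block is held squarely at (268–385, 185–360), the stops are ahead at (515,175) and (515,290), and nothing was disturbed. Squaring up, then sliding in.

Call:
apply_moves:
  increments:
    - [2,3,1,0,0,1,1]
    - [2,3,1,0,0,0.9,1]
    - [2,0,0,0,0,0,1]
    - [6,0,0,0,0,0,1]
    - [8,0,0,0,0,0,1]
    - [8,0,0,0,0,0,1]
    - [6,0,0,0,0,0,1]
    - [2,0,0,0,0,0,1]

```text
t: 18.55
eef_pos: [0.4827, 0.0562, 0.0636]
tool_rot: [-0.0, 0.999, -0.037, 0.001]
contact_force: [0.1, 0.2, -1.5]
gripper_width: 0.534
```

```bash
python3 - <<'E'
from h import *
show()
print('line y', .0522+.068*(.578-bot.get_obs()['eef_pos'][0]))
c=imaging.get_calibration('wrist');np.save('c8.npy',np.array(c['extrinsics']));snap('wrist','w8.png')
plan([.578,.0522,.0595],-3.9,8,1)
E
```

```text
t 18.55 p [0.4827 0.0562 0.0636] yaw -4.25 z [ 0.001  0.001 -1.   ] F [ 0.1  0.2 -1.5] w 0.534 q [-0.64  0.46  0.49  2.16 -0.38  0.6   0.05]
line y 0.05868062326260849
[11.9, -0.4, 0.5, -0.01, -0.01, -0.04, 1.0]
[11.9, -0.4, 0.5, -0.01, -0.01, -0.04, 1.0]
[11.9, -0.4, 0.5, -0.01, -0.01, -0.04, 1.0]
[11.9, -0.4, 0.5, -0.01, -0.01, -0.04, 1.0]
[11.9, -0.3, 0.5, -0.01, -0.01, -0.04, 1.0]
[11.9, -0.3, 0.5, -0.01, -0.01, -0.04, 1.0]
[11.9, -0.3, 0.5, -0.01, -0.01, -0.04, 1.0]
[11.9, -0.3, 0.5, -0.01, -0.01, -0.04, 1.0]
```

View pics/w8.png

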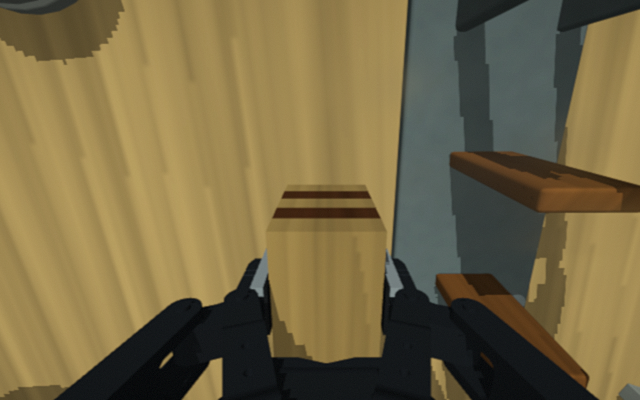

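```bash
python3 - <<'E'
from h import *
t=load('w8.png')
cv2.imwrite('pics/w8z.png',cv2.resize(t[140:320,425:600],None,fx=3.3,fy=3.3,interpolation=cv2.INTER_CUBIC))
E
```

```text
(no output)
```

View pics/w8z.png

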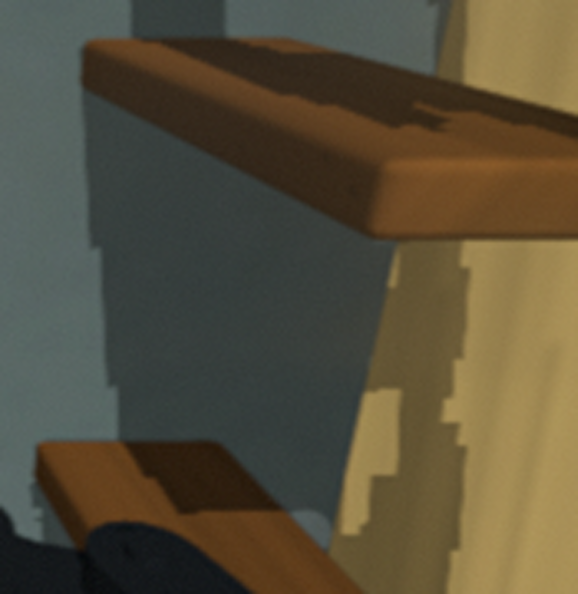

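```bash
python3 - <<'E'
from h import *
np.set_printoptions(precision=4,suppress=True)
c=dict(imaging.get_calibration('wrist'));c['extrinsics']=np.load('c8.npy')
p=onz(c,537.5,211,.1);q=onz(c,326,229.5,.0979)
a=np.radians(86.1);ax=np.array([np.cos(a),np.sin(a)]);by=np.array([-ax[1],ax[0]])
for n,v in (('stop',p),('blk',q)):
    for O in ([.578,.0522],[.4827,.0562]): d=v[:2]-np.array(O);print(n,v,d@ax,d@by)
E
```

```text
stop [0.5614 0.0915 0.1   ] 0.038056002371378156 0.019225461492463538
stop [0.5614 0.0915 0.1   ] 0.04054712245643389 -0.07612591144323058
blk [0.484  0.089  0.0979] 0.030366890189229345 0.096326315502307
blk [0.484  0.089  0.0979] 0.03285801027428508 0.000974942566612885
```

This view independently gives the stop face at +38.1 mm and the block edge at +32.9 mm, so the fit is confirmed. Sliding in.

Call:
apply_moves:
  increments:
    - [4,-1.2,0,0,0,-0.2,1]
    - [10,-1,0.5,0,0,-0.2,1]
    - [14,-0.3,0.5,0,0,0,1]
    - [16,0,0.5,0,0,0,1]
    - [16,0,0.5,0,0,0,1]
    - [16,0,0.5,0,0,0,1]
    - [12,0,0.5,0,0,0,1]
    - [4,0,0.5,0,0,0,1]

```text
t: 19.6
eef_pos: [0.5818, 0.0527, 0.0596]
tool_rot: [-0.0, 0.999, -0.033, 0.001]
contact_force: [0.4, -0.1, -2.9]
gripper_width: 0.535
```

```bash
python3 - <<'E'
from h import *
show()
plan([.578,.0522,.0478],-3.9,6,1)
E
```

```text
t 19.6 p [0.5818 0.0527 0.0596] yaw -3.76 z [ 0.002  0.001 -1.   ] F [ 0.4 -0.1 -2.9] w 0.535 q [-0.55  0.59  0.47  1.93 -0.4   0.71  0.1 ]
[-0.6, 0.1, 2.0, -0.01, -0.02, 0.02, 1.0]
[-0.6, 0.1, 2.0, -0.01, -0.02, 0.02, 1.0]
[-0.6, 0.1, 2.0, -0.01, -0.02, 0.02, 1.0]
[-0.6, 0.1, 2.0, -0.01, -0.02, 0.02, 1.0]
[-0.6, 0.1, 2.0, -0.01, -0.02, 0.02, 1.0]
[-0.6, 0.1, 2.0, -0.01, -0.02, 0.02, 1.0]
```

Call:
apply_moves:
  increments:
    - [-1.5,0,2,0,0,0,1]
    - [-1.5,0,2,0,0,0,1]
    - [-0.5,0,2,0,0,0,1]
    - [0,0,2,0,0,0,1]
    - [0,0,1.5,0,0,0,1]
    - [0,0,1,0,0,0,1]
    - [0,0,0.7,0,0,0,1]
    - [0,0,0.5,0,0,0,1]

```text
t: 20.6
eef_pos: [0.5764, 0.0532, 0.0477]
tool_rot: [-0.001, 0.999, -0.033, -0.0]
contact_force: [-3.3, 1.4, 6.9]
gripper_width: 0.534
```

```bash
python3 - <<'E'
from h import *
show()
snap('wrist','w9.png')
E
```

```text
t 20.6 p [0.5764 0.0532 0.0477] yaw -3.75 z [-0.     0.002 -1.   ] F [-3.3  1.4  6.9] w 0.534 q [-0.55  0.6   0.46  1.95 -0.41  0.68  0.11]
```

View pics/w9.png

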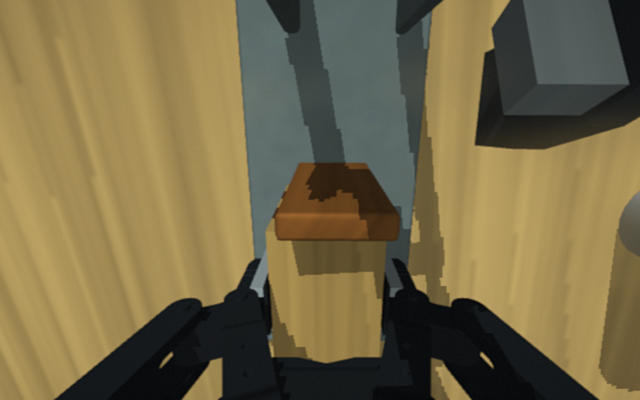

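The block sits between the stops, with bed contact at 7 N. There is a grey/black box at (550,60) on the right, so I'll check the scene view before letting go.

```bash
python3 - <<'E'
from h import *
s=snap('scene','s9.png')[:,:,::-1]
cv2.imwrite('pics/s9z.png',cv2.resize(s[150:330,320:500],None,fx=3.3,fy=3.3,interpolation=cv2.INTER_CUBIC))
t=snap('top','t9.png')[:,:,::-1]
cv2.imwrite('pics/t9z.png',cv2.resize(t[60:200,190:330],None,fx=4,fy=4,interpolation=cv2.INTER_CUBIC))
E
```

```text
(no output)
```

View pics/s9z.png

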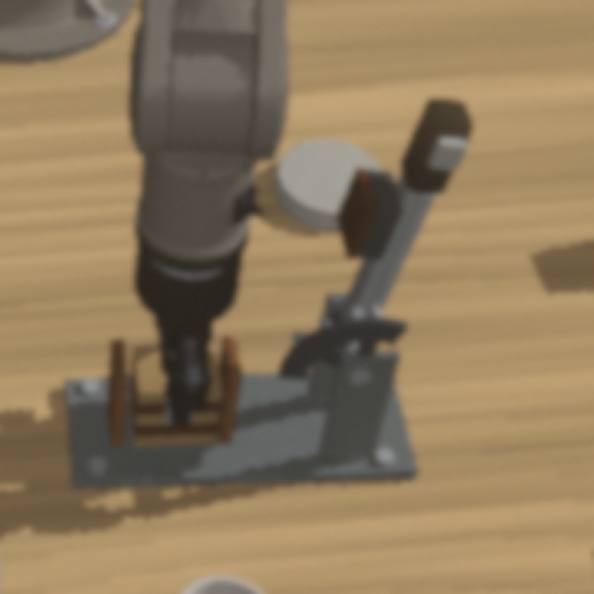

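View pics/t9z.png

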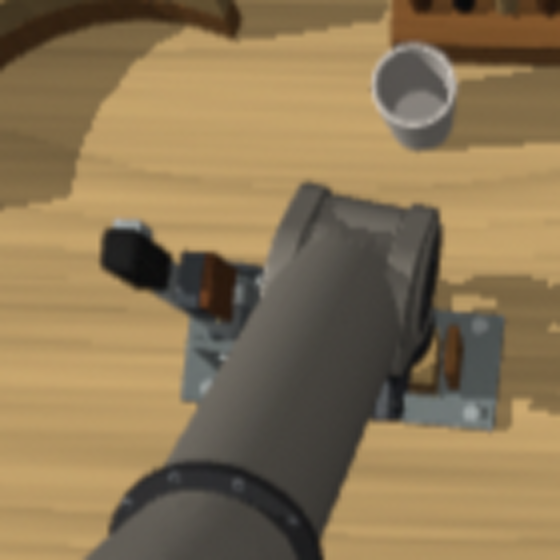

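The scene view shows the block seated between the stops and the lever clear of the hand. Letting go.

Call:
apply_moves:
  increments:
    - [0,0,-0.3,0,0,0,0.1]
    - [0,0,0,0,0,0,-0.3]
    - [0,0,0,0,0,0,-1]
    - [0,0,0,0,0,0,-1]
    - [0,0,0,0,0,0,-1]
    - [0,0,0,0,0,0,-1]
    - [0,0,0,0,0,0,-1]
    - [0,0,0,0,0,0,-1]

```text
t: 21.75
eef_pos: [0.5774, 0.0532, 0.0483]
tool_rot: [-0.001, 0.999, -0.033, 0.001]
contact_force: [-0.3, 0.2, -0.1]
gripper_width: 1.0
```

Call:
apply_moves:
  increments:
    - [0,4,-1,0,0,0,-1]
    - [0,10,-1,0,0,0,-1]
    - [0,16,0,0,0,0,-1]
    - [0,20,0,0,0,0,-1]
    - [0,20,0,0,0,0,-1]
    - [0,20,-5,0,0,0,-1]
    - [0,20,-10,0,0,0,-1]
    - [0,15,-15,0,0,0,-1]

```text
t: 22.75
eef_pos: [0.5673, -0.0826, 0.0816]
tool_rot: [-0.0, 0.999, -0.034, 0.0]
contact_force: [0.4, 0.6, 0.5]
gripper_width: 0.998
```

```bash
python3 - <<'E'
from h import *
show()
c=imaging.get_calibration('wrist');np.save('c10.npy',np.array(c['extrinsics']));snap('wrist','w10.png')
s=snap('scene','s10.png')[:,:,::-1]
cv2.imwrite('pics/s10z.png',cv2.resize(s[150:330,320:500],None,fx=3.3,fy=3.3,interpolation=cv2.INTER_CUBIC))
E
```

```text
t 22.75 p [ 0.5673 -0.0826  0.0816] yaw -3.92 z [ 0.001 -0.    -1.   ] F [0.4 0.6 0.5] w 0.998 q [-0.34  0.54  0.49  1.95 -0.37  0.74  0.31]
```

View pics/w10.png

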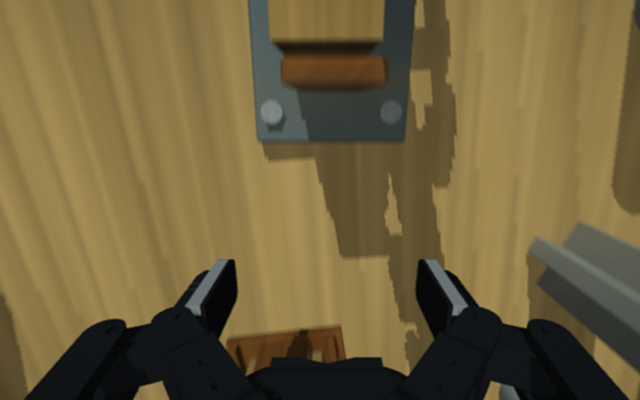

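View pics/s10z.png

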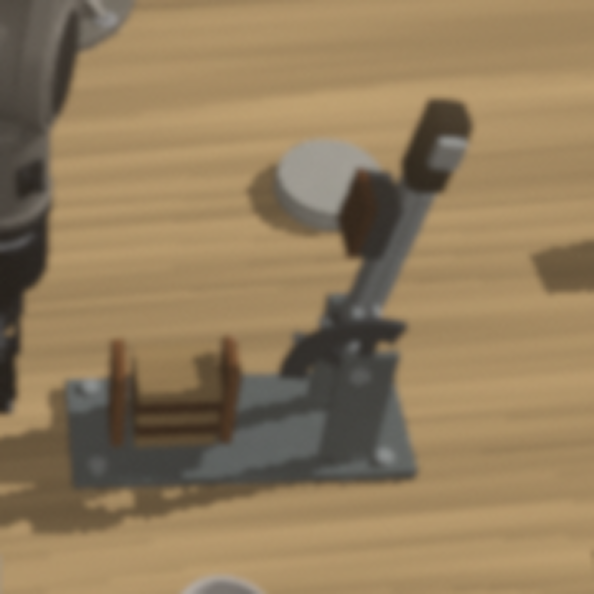

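The block stands centred between the stops, and the lever is still raised. Next I'll find the lever angle from the button's steel face at about (456,196) in the scene view.

```bash
python3 - <<'E'
from h import *
np.set_printoptions(precision=4,suppress=True)
O=np.array([.578,.0522,0]);a=np.radians(86.1);ax=np.array([np.cos(a),np.sin(a),0]);by=np.array([-ax[1],ax[0],0])
s=load('s10.png');hsv=cv2.cvtColor(s,cv2.COLOR_BGR2HSV)
m=((hsv[...,2]>110)&(hsv[...,1]<60)).astype(np.uint8);m[:, :448]=0;m[:,470:]=0;m[:180]=0;m[210:]=0
n,l,stt,cen=cv2.connectedComponentsWithStats(m);print(stt,cen)
cal=imaging.get_calibration('scene')
for u,v in [(456,196)]+[tuple(x) for x in cen[1:]]:
    o,d=ray(cal,u,v)
    k=((O-.022*by-o)@by)/(d@by);p=o+k*d;x=(p-O)@ax;z=p[2]
    r=np.hypot(x-.13,z-.12);print(u,v,p,'press x,z',x,z,'r',r,'elev from -x',np.arctan2(z-.12,-(x-.13)),'lever',1.745-np.arctan2(z-.12,-(x-.13)))
E
```

```text
[[     0      0    640    400 255967]
 [   453    192      9      6     30]
 [   457    199      2      2      2]
 [   451    209      1      1      1]] [[319.4823 199.5007]
 [457.2    193.4667]
 [457.5    199.5   ]
 [451.     209.    ]]
456 196 [0.6109 0.2108 0.3312] press x,z 0.16045172366473315 0.3311974466755705 r 0.21338151034340747 elev from -x 1.7139954584082515 lever 0.03100454159174859
457.2 193.46666666666667 [0.6109 0.212  0.3388] press x,z 0.16163156744311302 0.33877590997139706 r 0.22105079697372965 elev from -x 1.7143856098708241 lever 0.030614390129175995
457.5 199.5 [0.6112 0.2161 0.3203] press x,z 0.16574724070669508 0.3203096508334491 r 0.2034743753772467 elev from -x 1.7473971008794615 lever -0.0023971008794614335
451.0 209.0 [0.6106 0.2071 0.291 ] press x,z 0.15680113592519254 0.29096990780068566 r 0.17305782345867984 elev from -x 1.7262902657087111 lever 0.01870973429128897
```

The radius comes out at 0.213, against 0.210 expected, so the lever is at about 0.02 rad. The grip point is about (0.589, 0.214, 0.328). I'll rise, then go over it.

Call:
apply_moves:
  increments:
    - [0,0,-35,0,0,0,-1]
    - [0,0,-45,0,0,0,-1]
    - [0,0,-45,0,0,0,-1]
    - [0,0,-45,0,0,0,-1]
    - [0,0,-45,0,0,0,-1]
    - [0,0,-45,0,0,0,-1]
    - [0,0,-40,0,0,0,-1]
    - [0,-20,-15,0,0,0,-1]

```text
t: 23.85
eef_pos: [0.5681, -0.0573, 0.4088]
tool_rot: [-0.002, 1.0, -0.031, 0.002]
contact_force: [-0.0, 0.8, -1.7]
gripper_width: 0.996
```

```bash
python3 - <<'E'
from h import *
show()
plan([.589,.2138,.40],-3.9,8,-1)
E
```

```text
t 23.85 p [ 0.5681 -0.0573  0.4088] yaw -3.59 z [ 0.004  0.004 -1.   ] F [-0.   0.8 -1.7] w 0.996 q [-0.53  0.2   0.64  1.59 -0.13  1.38  0.06]
[0.5, -34.0, 1.2, -0.03, -0.03, 0.04, -1.0]
[0.5, -34.0, 1.2, -0.03, -0.03, 0.04, -1.0]
[0.4, -34.0, 1.2, -0.03, -0.03, 0.04, -1.0]
[0.4, -34.0, 1.2, -0.03, -0.03, 0.04, -1.0]
[0.4, -34.0, 1.2, -0.03, -0.03, 0.04, -1.0]
[0.4, -34.0, 1.2, -0.03, -0.03, 0.04, -1.0]
[0.3, -34.0, 1.1, -0.03, -0.03, 0.04, -1.0]
[0.3, -34.0, 1.1, -0.03, -0.03, 0.04, -1.0]
```

Call:
apply_moves:
  increments:
    - [0.5,-25,1,0,0,0,-1]
    - [0.5,-36,1,0,0,0,-1]
    - [0.5,-38,1,0,0,0,-1]
    - [0.5,-40,1,0,0,0,-1]
    - [0.5,-40,1,0,0,0,-1]
    - [0.5,-38,1,0,0,0,-1]
    - [0.5,-32,1,0,0,0,-1]
    - [0.3,-15,1,0,0,0,-1]

```text
t: 24.85
eef_pos: [0.5854, 0.2226, 0.4057]
tool_rot: [-0.005, 1.0, -0.025, 0.004]
contact_force: [-0.7, -0.4, -0.5]
gripper_width: 1.003
```

```bash
python3 - <<'E'
from h import *
show()
c=imaging.get_calibration('wrist');np.save('c11.npy',np.array(c['extrinsics']));snap('wrist','w11.png')
plan([.589,.2138,.385],-3.9,2,-1)
E
```

```text
t 24.85 p [0.5854 0.2226 0.4057] yaw -2.9 z [ 0.008  0.01  -1.   ] F [-0.7 -0.4 -0.5] w 1.003 q [-0.83  0.3   0.5   1.47 -0.15  1.4  -0.38]
[2.1, 5.2, 10.1, -0.32, -0.19, 0.55, -1.0]
[2.2, 5.2, 10.1, -0.32, -0.19, 0.55, -1.0]
```

View pics/w11.png

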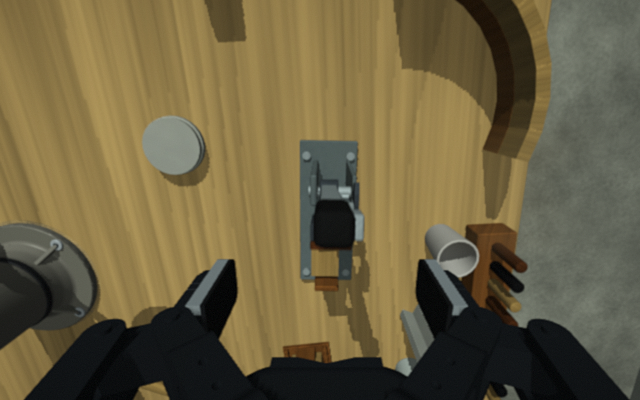

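The black grip end shows at (315–355, 200–248), button on its right at (359,226). Measuring.

```bash
python3 - <<'E'
from h import *
t=load('w11.png')
cv2.imwrite('pics/w11z.png',cv2.resize(t[175:275,285:385],None,fx=6,fy=6,interpolation=cv2.INTER_CUBIC))
E
```

```text
(no output)
```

View pics/w11z.png

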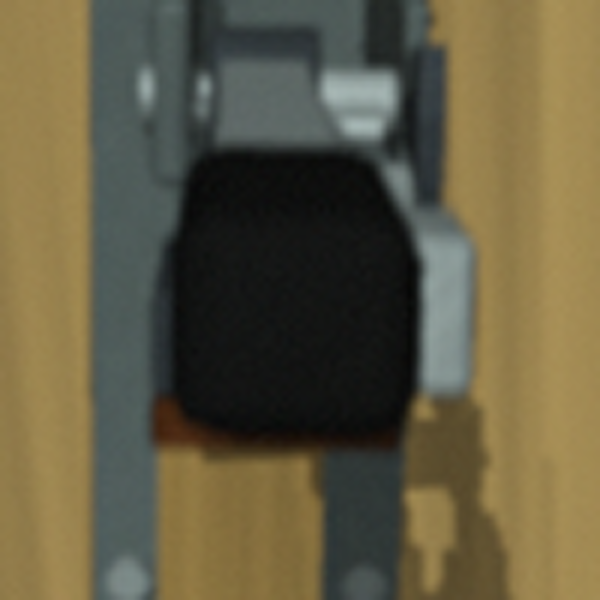

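```bash
python3 - <<'E'
from h import *
np.set_printoptions(precision=4,suppress=True)
O=np.array([.578,.0522,0]);a=np.radians(86.1);ax=np.array([np.cos(a),np.sin(a),0]);by=np.array([-ax[1],ax[0],0])
c=dict(imaging.get_calibration('wrist'));c['extrinsics']=np.load('c11.npy')
for u,v in [(300,325),(180,325),(420,325),(300,435)]:
    p=onz(c,(u+.5)/6-.5+285,(v+.5)/6-.5+175,.349);print(p,(p-O)@ax,(p-O)@by)
E
```

```text
[0.5902 0.2176 0.349 ] 0.1658644716385425 -0.0009161586432551895
[0.5763 0.2184 0.349 ] 0.16565795705384728 0.012985836796983593
[0.6041 0.2169 0.349 ] 0.16607114966887387 -0.014829156795442503
[0.5896 0.2036 0.349 ] 0.1518751354064308 -0.0012704755528420424
```

This matches the prediction: x 0.166 for the grip end, y within 1 mm. Aligning and descending around the grip.

Call:
apply_moves:
  increments:
    - [2.2,5,8,-0.3,-0.2,0.5,-1]
    - [2.2,5,8,-0.3,-0.2,0.5,-1]
    - [0,0,4,0,0,0,-1]
    - [0,0,8,0,0,0,-1]
    - [0,0,10,0,0,0,-1]
    - [0,0,10,0,0,0,-1]
    - [0,0,10,0,0,0,-1]
    - [0,0,6,0,0,0,-1]

```text
t: 25.9
eef_pos: [0.5897, 0.2077, 0.3371]
tool_rot: [0.001, 0.999, -0.037, -0.0]
contact_force: [1.2, 0.1, -0.2]
gripper_width: 1.001
```

```bash
python3 - <<'E'
from h import *
show()
plan([.5895,.2138,.306],-3.9,4,-1)
E
```

```text
t 25.9 p [0.5897 0.2077 0.3371] yaw -4.26 z [-0.001 -0.002 -1.   ] F [ 1.2  0.1 -0.2] w 1.001 q [-0.81  0.34  0.5   1.57 -0.17  1.27 -0.36]
[-0.2, -1.5, 7.8, 0.02, 0.01, -0.09, -1.0]
[-0.2, -1.5, 7.8, 0.02, 0.01, -0.09, -1.0]
[-0.2, -1.5, 7.8, 0.02, 0.01, -0.09, -1.0]
[-0.2, -1.5, 7.8, 0.02, 0.01, -0.09, -1.0]
```

Call:
apply_moves:
  increments:
    - [0,-2,8,0,0,-0.2,-1]
    - [0,-2,8,0,0,-0.1,-1]
    - [0,-1.5,8,0,0,0,-1]
    - [0,-0.5,6,0,0,0,-1]
    - [0,0,1,0,0,0,-1]
    - [0,0,0,0,0,0,-1]
    - [0,0,0,0,0,0,-1]
    - [0,0,0,0,0,0,-1]

```text
t: 26.9
eef_pos: [0.5904, 0.2143, 0.3041]
tool_rot: [0.001, 0.999, -0.034, -0.0]
contact_force: [0.8, 0.7, -0.2]
gripper_width: 0.995
```

```bash
python3 - <<'E'
from h import *
show()
snap('wrist','w12.png')
s=snap('scene','s12.png')[:,:,::-1]
cv2.imwrite('pics/s12z.png',cv2.resize(s[120:300,340:520],None,fx=3.3,fy=3.3,interpolation=cv2.INTER_CUBIC))
E
```

```text
t 26.9 p [0.5904 0.2143 0.3041] yaw -3.92 z [-0.    -0.001 -1.   ] F [ 0.8  0.7 -0.2] w 0.995 q [-0.81  0.37  0.49  1.61 -0.18  1.21 -0.35]
```

View pics/w12.png

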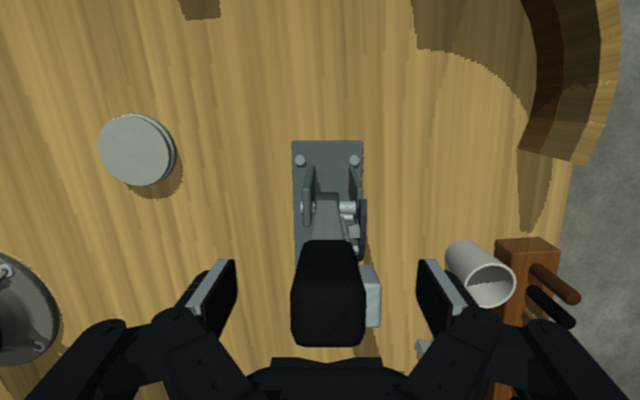

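View pics/s12z.png

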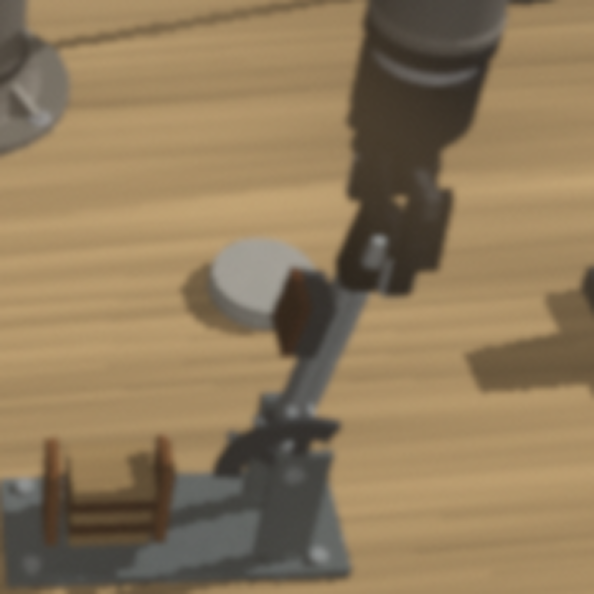

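The grip and button sit between the fingers, with the grip at (292–365, 240–345) in the wrist view. Closing at 50 N.

Call:
apply_moves:
  increments:
    - [0,0,0,0,0,0,0]
    - [0,0,0,0,0,0,0.5]
    - [0,0,0,0,0,0,1]
    - [0,0,0,0,0,0,1]
    - [0,0,0,0,0,0,1]
    - [0,0,0,0,0,0,1]
    - [0,0,0,0,0,0,1]
    - [0,0,0,0,0,0,1]
  grip_force: 50

```text
t: 28.0
eef_pos: [0.5911, 0.2145, 0.3054]
tool_rot: [0.0, 0.999, -0.034, 0.001]
contact_force: [-1.5, 0.1, 2.6]
gripper_width: 0.349
```

```bash
cat >> h.py <<'E'
O=np.array([.578,.0522,0]);_a=np.radians(86.1);AX=np.array([np.cos(_a),np.sin(_a),0]);BY=np.array([-AX[1],AX[0],0])
def arc(n,step,off=.022,f=1.0,yoff=None):
    """rows along lever arc, tool down at yaw -3.9: tool y = -press x, z down"""
    o,M=st();p=np.array(o['eef_pos']);x=(p-O)@AX;z=p[2]+off
    r=np.hypot(x-.13,z-.12);th=1.745-np.arctan2(z-.12,.13-x);print('th',th,'r',r,'y',(p-O)@BY)
    cx,cz=x,z
    for i in range(n):
        th+=step;rr=r+(.21-r)*(i+1)/n
        e=1.745-th;nx=.13-rr*np.cos(e);nz=.12+rr*np.sin(e)
        print([0,round(-(nx-cx)*1000,1),round(-(nz-cz)*1000,1)]);cx,cz=nx,nz
E
python3 - <<'E'
from h import *
show()
print(np.round(bot.get_obs()['torque'],2))
arc(8,.06)
E
```

```text
t 28.0 p [0.5911 0.2145 0.3054] yaw -3.91 z [ 0.002 -0.    -1.   ] F [-1.5  0.1  2.6] w 0.349 q [-0.81  0.37  0.49  1.61 -0.18  1.21 -0.35]
[-0.09  0.14  0.01]
th 0.017244857590120066 r 0.20997140130441994 y -0.0020576156773021814
[0, np.float64(12.5), np.float64(-1.6)]
[0, np.float64(12.6), np.float64(-0.8)]
[0, np.float64(12.6), np.float64(-0.1)]
[0, np.float64(12.6), np.float64(0.7)]
[0, np.float64(12.5), np.float64(1.4)]
[0, np.float64(12.4), np.float64(2.2)]
[0, np.float64(12.3), np.float64(2.9)]
[0, np.float64(12.1), np.float64(3.6)]
```

The width reads 29.7 mm, so the button is in (my earlier readings ran about 0.7 mm low). Beginning the swing.

Call:
apply_moves:
  increments:
    - [0,6,-0.8,0,0,0,1]
    - [0,10,-1,0,0,0,1]
    - [0,12.5,-0.8,0,0,0,1]
    - [0,12.5,0,0,0,0,1]
    - [0,12.5,0.8,0,0,0,1]
    - [0,12.5,1.5,0,0,0,1]
    - [0,12.5,2.3,0,0,0,1]
    - [0,12.5,3,0,0,0,1]

```text
t: 29.0
eef_pos: [0.5859, 0.1384, 0.3035]
tool_rot: [-0.014, 0.999, -0.031, 0.004]
contact_force: [-2.0, 3.3, 7.6]
gripper_width: 0.342
```

```bash
python3 - <<'E'
from h import *
show()
s=snap('scene','s13.png')[:,:,::-1]
cv2.imwrite('pics/s13z.png',cv2.resize(s[120:300,340:520],None,fx=3.3,fy=3.3,interpolation=cv2.INTER_CUBIC))
arc(8,.075)
E
```

```text
t 29.0 p [0.5859 0.1384 0.3035] yaw -3.54 z [ 0.009  0.029 -1.   ] F [-2.   3.3  7.6] w 0.342 q [-0.72  0.31  0.51  1.69 -0.19  1.17 -0.22]
th 0.3947207896212468 r 0.21004916376995675 y -0.001999740995729531
[0, np.float64(15.2), np.float64(4.0)]
[0, np.float64(14.9), np.float64(5.2)]
[0, np.float64(14.5), np.float64(6.3)]
[0, np.float64(13.9), np.float64(7.3)]
[0, np.float64(13.4), np.float64(8.3)]
[0, np.float64(12.7), np.float64(9.3)]
[0, np.float64(12.0), np.float64(10.2)]
[0, np.float64(11.2), np.float64(11.1)]
```

View pics/s13z.png

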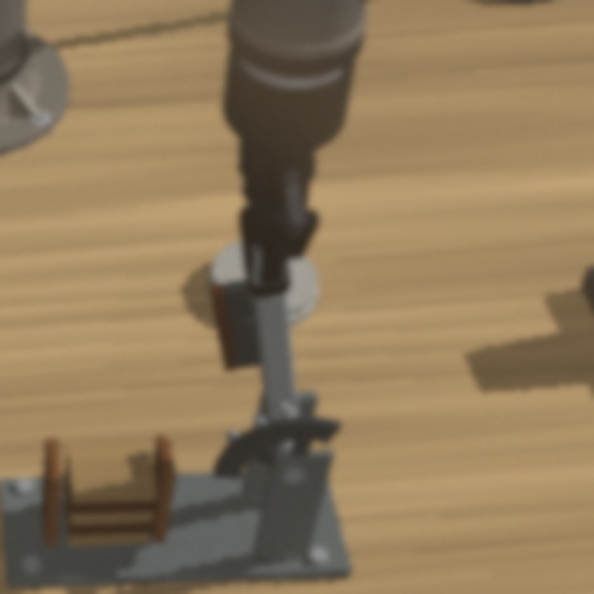

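The lever follows the hand (0.39 rad) and the button stays pressed. Continuing.

Call:
apply_moves:
  increments:
    - [0,13,3,-0.3,0,0,1]
    - [0,15,5,-0.4,0,0,1]
    - [0,14.5,6.3,-0.4,0,0,1]
    - [0,14,7.3,-0.4,0,0,1]
    - [0,13.4,8.3,-0.4,0,0,1]
    - [0,12.7,9.3,-0.4,0,0,1]
    - [0,12,10.2,-0.4,0,0,1]
    - [0,11.2,11,-0.4,0,0,1]

```text
t: 30.05
eef_pos: [0.5781, 0.0275, 0.2419]
tool_rot: [0.011, 0.999, -0.033, 0.003]
contact_force: [-0.1, 2.4, 1.5]
gripper_width: 0.348
```

```bash
python3 - <<'E'
from h import *
show()
arc(8,.06)
E
```

```text
t 30.05 p [0.5781 0.0275 0.2419] yaw -3.8 z [ 0.004 -0.022 -1.   ] F [-0.1  2.4  1.5] w 0.348 q [-0.6   0.34  0.54  1.81 -0.17  1.04 -0.06]
th 0.9953501395128409 r 0.2112119680428063 y -0.0017632167906521821
[0, np.float64(8.2), np.float64(9.6)]
[0, np.float64(7.6), np.float64(10.1)]
[0, np.float64(7.0), np.float64(10.5)]
[0, np.float64(6.4), np.float64(10.9)]
[0, np.float64(5.7), np.float64(11.3)]
[0, np.float64(5.0), np.float64(11.6)]
[0, np.float64(4.3), np.float64(11.9)]
[0, np.float64(3.6), np.float64(12.1)]
```

Call:
apply_moves:
  increments:
    - [0,8.2,9.6,0,0,0,1]
    - [0,7.6,10.1,0,0,0,1]
    - [0,7,10.5,0,0,0,1]
    - [0,6.4,11,0,0,0,1]
    - [0,5.7,11.3,0,0,0,1]
    - [0,5,11.6,0,0,0,1]
    - [0,4,10,0,0,0,1]
    - [0,2,6,0,0,0,1]

```text
t: 31.05
eef_pos: [0.5745, -0.0225, 0.1555]
tool_rot: [0.011, 0.999, -0.033, 0.002]
contact_force: [-0.3, 3.8, 0.1]
gripper_width: 0.345
```

```bash
python3 - <<'E'
from h import *
show()
s=snap('scene','s14.png')[:,:,::-1]
cv2.imwrite('pics/s14z.png',cv2.resize(s[150:330,320:500],None,fx=3.3,fy=3.3,interpolation=cv2.INTER_CUBIC))
arc(8,.04)
E
```

```text
t 31.05 p [ 0.5745 -0.0225  0.1555] yaw -3.76 z [ 0.002 -0.022 -1.   ] F [-0.3  3.8  0.1] w 0.345 q [-0.48  0.43  0.52  1.9  -0.25  0.87  0.09]
th 1.47415213578796 r 0.2127409334065519 y -0.0016204693746521487
[0, np.float64(1.8), np.float64(8.3)]
[0, np.float64(1.4), np.float64(8.4)]
[0, np.float64(1.1), np.float64(8.4)]
[0, np.float64(0.8), np.float64(8.4)]
[0, np.float64(0.4), np.float64(8.4)]
[0, np.float64(0.1), np.float64(8.4)]
[0, np.float64(-0.3), np.float64(8.4)]
[0, np.float64(-0.6), np.float64(8.4)]
```

View pics/s14z.png

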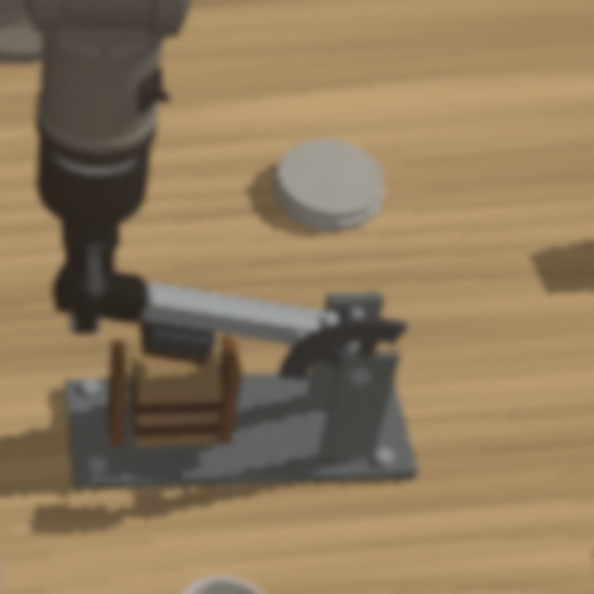

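The shoe is coming down between the stops at 1.47 rad. I'll go slowly near contact.

Call:
apply_moves:
  increments:
    - [0,1.8,7,0,0,0,1]
    - [0,1.4,8.4,0,0,0,1]
    - [0,1.1,8.4,0,0,0,1]
    - [0,0.8,8.4,0,0,0,1]
    - [0,0.4,7,0,0,0,1]
    - [0,0,5,0,0,0,1]
    - [0,0,3,0,0,0,1]
    - [0,0,2,0,0,0,1]

```text
t: 32.1
eef_pos: [0.574, -0.0311, 0.1028]
tool_rot: [0.012, 0.999, -0.033, 0.001]
contact_force: [-1.4, 0.7, -0.0]
gripper_width: 0.344
```

```bash
python3 - <<'E'
from h import *
show()
arc(4,.02)
E
```

```text
t 32.1 p [ 0.574  -0.0311  0.1028] yaw -3.81 z [ 0.002 -0.024 -1.   ] F [-1.4  0.7 -0. ] w 0.344 q [-0.43  0.51  0.48  1.94 -0.29  0.77  0.14]
th 1.7224102200548415 r 0.21338921503348518 y -0.0016219683524081575
[0, np.float64(-0.8), np.float64(4.3)]
[0, np.float64(-0.9), np.float64(4.2)]
[0, np.float64(-1.0), np.float64(4.2)]
[0, np.float64(-1.0), np.float64(4.2)]
```

Call:
apply_moves:
  increments:
    - [0,0,1,0,0,0,1]
    - [0,0,1,0,0,0,1]
    - [0,0,1,0,0,0,1]
    - [0,0,1,0,0,0,1]
    - [0,0,1,0,0,0,1]
    - [0,0,1,0,0,0,1]
    - [0,0,0.5,0,0,0,1]
    - [0,0,0,0,0,0,1]

```text
t: 33.1
eef_pos: [0.5739, -0.0311, 0.0964]
tool_rot: [0.012, 0.999, -0.033, 0.001]
contact_force: [-0.4, 0.9, -0.2]
gripper_width: 0.344
```

```bash
python3 - <<'E'
from h import *
show()
s=snap('scene','s15.png')[:,:,::-1]
cv2.imwrite('pics/s15z.png',cv2.resize(s[150:330,320:500],None,fx=3.3,fy=3.3,interpolation=cv2.INTER_CUBIC))
arc(1,.01)
E
```

```text
t 33.1 p [ 0.5739 -0.0311  0.0964] yaw -3.8 z [ 0.002 -0.024 -1.   ] F [-0.4  0.9 -0.2] w 0.344 q [-0.43  0.52  0.47  1.94 -0.3   0.75  0.14]
th 1.7525105382792487 r 0.21342527609494127 y -0.0016443636619455216
[0, np.float64(-3.5), np.float64(2.1)]
```

View pics/s15z.png

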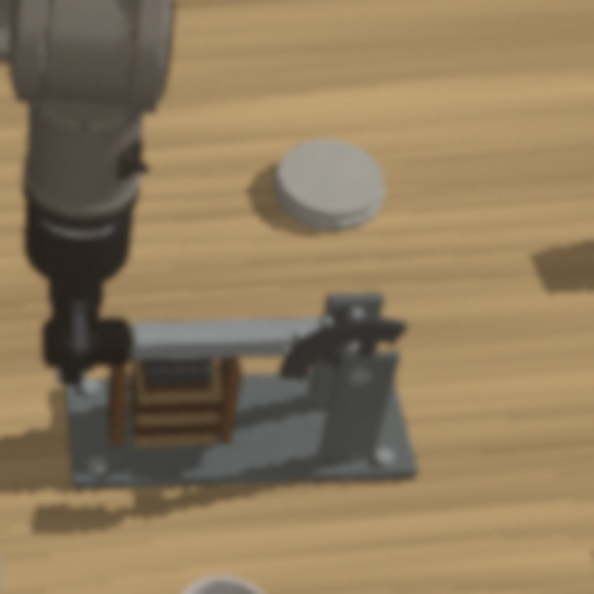

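The shoe is almost on the block but there is no reaction yet, so I'll go on down in 0.7 mm steps.

Call:
apply_moves:
  increments:
    - [0,0,0.7,0,0,0,1]
    - [0,0,0.7,0,0,0,1]
    - [0,0,0.7,0,0,0,1]
    - [0,0,0.7,0,0,0,1]
    - [0,0,0,0,0,0,1]
    - [0,0,0,0,0,0,1]
    - [0,0,0,0,0,0,1]
    - [0,0,0,0,0,0,1]

```text
t: 34.15
eef_pos: [0.574, -0.0311, 0.0964]
tool_rot: [0.011, 0.999, -0.033, 0.001]
contact_force: [-0.8, 0.9, 2.9]
gripper_width: 0.344
```

Call:
apply_moves:
  increments:
    - [0,0,1.5,0,0,0,1]
    - [0,0,1.5,0,0,0,1]
    - [0,0,1.5,0,0,0,1]
    - [0,0,1.5,0,0,0,1]
    - [0,0,0,0,0,0,1]
    - [0,0,0,0,0,0,1]
    - [0,0,0,0,0,0,1]
    - [0,0,0,0,0,0,1]

```text
t: 35.15
eef_pos: [0.574, -0.031, 0.0964]
tool_rot: [0.009, 0.999, -0.033, 0.001]
contact_force: [-2.1, 1.1, 3.8]
gripper_width: 0.349
```

The hand stays at 0.0964 m while the reaction grows, so the shoe is on the block. Letting go and backing off upward.

Call:
apply_moves:
  increments:
    - [0,0,0,0,0,0,0]
    - [0,0,0,0,0,0,-0.7]
    - [0,0,0,0,0,0,-1]
    - [0,0,0,0,0,0,-1]
    - [0,0,0,0,0,0,-1]
    - [0,0,0,0,0,0,-1]
    - [0,0,0,0,0,0,-1]
    - [0,0,0,0,0,0,-1]

```text
t: 36.15
eef_pos: [0.5744, -0.0318, 0.0959]
tool_rot: [0.01, 0.999, -0.032, 0.001]
contact_force: [-0.1, 0.4, -0.5]
gripper_width: 1.002
```

Call:
apply_moves:
  increments:
    - [0,0,-6,0,0,0,-1]
    - [0,0,-10,0,0,0,-1]
    - [0,0,-15,0,0,0,-1]
    - [0,0,-20,0,0,0,-1]
    - [0,10,-25,0,0,0,-1]
    - [0,20,-30,0,0,0,-1]
    - [0,25,-25,0,0,0,-1]
    - [0,15,-10,0,0,0,-1]

```text
t: 37.15
eef_pos: [0.5702, -0.0993, 0.2485]
tool_rot: [0.009, 0.999, -0.031, 0.003]
contact_force: [0.7, -0.0, -0.7]
gripper_width: 0.998
```

Call:
apply_moves:
  increments:
    - [0,0,0,0,0,0,-1]
    - [0,0,0,0,0,0,-1]
    - [0,0,0,0,0,0,-1]
    - [0,0,0,0,0,0,-1]
    - [0,0,0,0,0,0,-1]
    - [0,0,0,0,0,0,-1]
    - [0,0,0,0,0,0,-1]
    - [0,0,0,0,0,0,-1]

```text
t: 38.15
eef_pos: [0.5692, -0.0966, 0.246]
tool_rot: [0.009, 1.0, -0.03, 0.001]
contact_force: [-1.1, 0.7, 0.5]
gripper_width: 0.999
```

```bash
python3 - <<'E'
from h import *
show()
c=imaging.get_calibration('wrist');np.save('c16.npy',np.array(c['extrinsics']));snap('wrist','w16.png')
s=snap('scene','s16.png')[:,:,::-1]
cv2.imwrite('pics/s16z.png',cv2.resize(s[150:330,320:500],None,fx=3.3,fy=3.3,interpolation=cv2.INTER_CUBIC))
snap('top','t16.png')
E
```

```text
t 38.15 p [ 0.5692 -0.0966  0.246 ] yaw -3.38 z [ 0.002 -0.018 -1.   ] F [-1.1  0.7  0.5] w 0.999 q [-0.4   0.33  0.57  1.81 -0.18  1.05  0.18]
```

View pics/s16z.png

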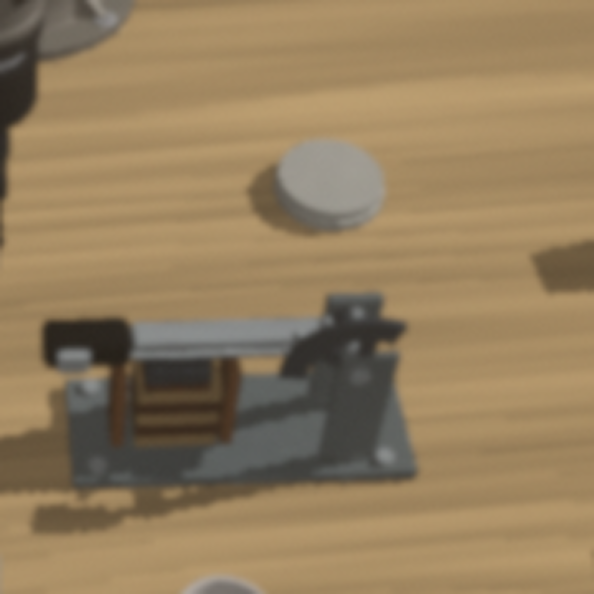

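View pics/w16.png

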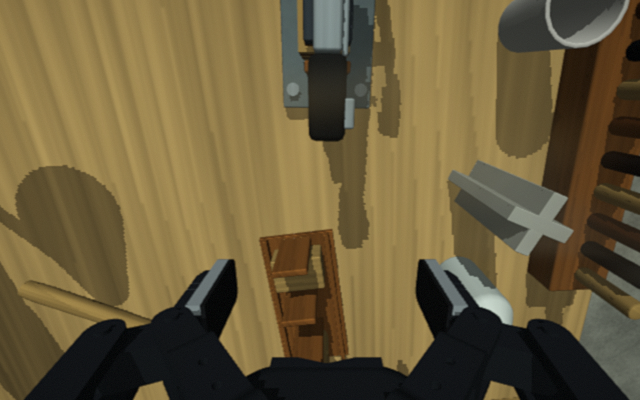

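View pics/t16.png

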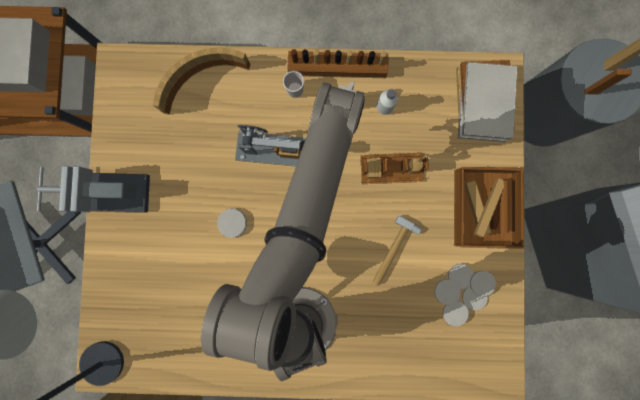

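The lever is level with the shoe on the block between the stops, and the button stands proud again at about (74,358) in the zoom. The hammer, discs and rack pieces are where they were, and the hand is clear. Handing in.

```bash
python3 - <<'E'
from h import *
print(bot.hand_in());show()
E
```

```text
the job is handed in; nothing more can be done
None
the job is handed in; nothing more can be done
```

The block is on the press bed under the lowered shoe, and the job was handed in at about 38 s. No verdict was given.

**What I did:**
- I took the laminated block from the middle bay by its ends, set it down on the bench and took it again by its wide faces.
- I slid it in between the stops, lowered it onto the bed until it touched, and let go.
- I pinched the lever's grip with the button at 50 N and swung the lever down until the shoe met the block. I then let go and backed away.

**Last checks:**
- **Lever:** it looks level in the final pictures. From the hand's position at contact it was about 1.75 rad. That figure relies on an assumed pad position, so it is not an exact reading.
- **Shoe:** it is on the block. The hand stopped sinking at 0.0964 m while the reaction rose to about 4 N. I could not measure the force after letting go.
- **Button:** it is out again.
- **Block:** it stands upright between the stops. The hand's centre at release was within about 2 mm of the measured bed centre.
- **Everything else:** the discs, the hammer and the other two pieces show no visible movement. The robot touches nothing.

**Disagreements:** the block's position on the bench differed by about 2 mm between the wrist camera and the arm's own reading, which is within the stated calibration. The gripper opening read about 0.7–0.8 mm under the true widths of the block. No check failed.

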